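Lay out the heeling station for the next shoe

TASK

Set up the bench for heeling the next shoe: stand the block heel wide end down, centred on the pale heel-seat patch of the upturned blue last with its flat front towards the toe, and lay the top lift flat and centred on top of the heel. On the plywood board stand the glue pot upright in the middle of the centre cork spot, with the slim heel, wide end down, in the middle of the spot to its left and the tack tin flat in the middle of the spot to its right (left and right as seen from the robot, looking out across the bench). Let go of everything, and do not knock over the water bottle.

Things in the scene. Friction and masses are not known exactly. Their poses are not given: they have to be found in the camera images.
- last: Blue shoe last fixed sole-up on a steel jack, 236 mm long. Origin on the table below the heel seat's centre; x to the toe (away from the robot, yaw within 0.3), z up. Heel seat level, 120 mm above the table, x -34 to +36 mm, 58 mm wide; a pale D patch 56 x 52 mm, centred at x = y = 0, shows where the heel goes. Nothing is higher than 121 mm. Jack foot 130 x 100 x 8 mm, centre x = 20.
- board: Plywood board fixed flat, 110 (x) by 250 (y) by 8 mm thick. Origin at the centre of its underside, x away from the robot, y to its left (yaw within 0.25), z up. Three flush cork spots 68 mm across at x = 0: left y = +80 mm, centre y = 0, right y = -80 mm, 8 mm above the table. Left or right of the last, as drawn.
- block_heel: Loose low block heel in brown stacked layers, 90 g, 48 mm high, upside down on its wide end. D-shaped: flat front at +x, round back at -x. The lowest 12 mm are 54 (x) by 50 mm (y); above, upright sides 42 (x) by 40 mm (y) to the flat top; both centred on z. Origin at the centre of the underside, z up, yaw within 0.5.
- heel_front (a point): Point on the block heel: the middle of the lower edge of its flat front, 27 mm along +x from the block heel's origin.
- top_lift: Loose D-shaped black rubber plate (the wearing piece of a heel), 42 mm long (x, flat front at +x) by 40 mm wide (y), 8 mm thick, 15 g, lying flat on the table. Origin at the centre of its underside, z up, yaw within 0.5 rad. Same outline as the block heel's top.
- slim_heel: Loose tall slim heel of plain brown wood, 60 g, 90 mm high, standing upside down on its wide seat end: a D-shaped foot 50 mm (x) by 46 mm (y), 10 mm thick, then a round stem on the z axis that narrows from 38 mm diameter at 10 mm to 22 mm at 40 mm and stays 22 mm up to 90 mm. Origin at the centre of its underside, z up.
- glue_pot: Loose closed round white plastic pot, 52 mm diameter, 70 mm high, 150 g, upright: plain upright sides to 40 mm, then a shoulder and a lid 47 mm across. Origin at the centre of its underside, z up.
- tack_tin: Loose closed flat round steel tin, 56 mm diameter, 25 mm high, 120 g, lying flat. Origin at the centre of its underside, z up.
- bottle: Full clear water bottle with a red cap, 64 mm diameter, 200 mm high, 500 g, standing loose beyond the other things, a bystander. Origin at the centre of its underside, z up. Must not be knocked over.
Mind the look-alikes: they are no part of the job. Of the things that look like the top_lift, the largest one is meant.

How it is judged:
By the outcome, as a careful person would: the job done as asked, in the order asked, and still so for the second after the job is handed in, with the robot touching nothing.
It also fails if it takes over 128 s, if anything falls off the work surface, if the arm or the gripper's body presses on something with over 40 N, if the wrist force passes 120 N, or if a joint passes its speed limit or range.

ROBOT

A 7-joint arm with a two-finger parallel gripper is mounted at the origin on the work surface. World frame = base frame: x ahead of the robot, y to its left, z up, the work surface at z = 0. Lengths are in m, angles in rad, forces in N, time in s.
With the tool pointing down it reaches from about 0.425 to 0.875 m from the base axis. Payload 9.9 kg.
Tool frame: the origin (TCP) lies where the fingers leave the gripper's body, on its centre line; the fingertips stand 73 mm ahead of it and the grasp point (between the pads) lies 54 mm ahead of it (bot.tcp_to_grasp is the distance from the TCP to the grasp point, in m); z points along the fingers, y is the line along which they close (so a half turn about z gives the same grasp; the last joint's range is limited). The gripper opens to 85 mm and grips with 20 to 120 N. Pads are 22 mm wide; open, the fingers measure 114 mm over their backs; the gripper's body (76 mm by 85 mm) begins 54 mm behind the grasp point. The pads swing forward as they close: fully open they stand 13 mm farther back than shut.
Start: joints at [1.104, 0.576, 0.025, 1.437, -0.015, 1.129, -0.057], TCP at [0.252, -0.626, 0.304] pointing down, gripper open.
Joint ranges: [-2.76, 2.76], [-0.34, 2.15], [-1.52, 1.57], [0.19, 2.46], [-1.09, 4.23], [0.17, 1.99], [-2.82, 2.82]. Speed limits (rad/s): [2.22, 2.22, 3.01, 3.01, 3.14, 3.14, 3.14].

INTERFACE

Orientations are given as [roll, pitch, yaw] about the fixed x, y, z axes, in that order (R = Rz(yaw) Ry(pitch) Rx(roll)).
In Python, from cell import status, optics, order, bot gives the robot as it stands.
- The arm moves only by the tool play_rows, never from a script. Its arguments are lists of equal length, an entry for each row: "rot": the turn, a rotation vector about the tool's x, y, z in normalised numbers (1 is 90 degrees), a list of three; "offset": the shift along the tool's x, y, z in parts of the range, where 1.0 means 0.8 m, a list of three; "hand": the finger opening in cm, from 0 to 8.54. In form: {"rot": [[rx, ry, rz], ...], "offset": [[dx, dy, dz], ...], "hand": [hand, ...]}. A call has exactly 5 rows; each row is the pose to reach, as a shift and turn from the pose commanded when the call began, along the tool's axes at that moment; what a row does not reach only later rows make up. A row lasts 1/10 s, in which the tool goes at most 50 mm and 8.59 degrees, less where a joint would pass 70% of its speed; a pose out of reach is approached as far as the arm can. No shift or turn number may pass 1 either way. A call with a gripper value outside its range is refused whole. The fingers move at their own pace and stop on an object; "grip_force" is the grip in N (left out, the last holds). Time passes only in rows, so rows that repeat a pose let the fingers close, or fill a call up. It gives the time, the measured TCP pose, the force, the opening and the grip force at its end, in the units of the state.
- status.get_state(): the state, without advancing time (a new reading comes with each control period).
- optics.capture(name): name is "scene" or "top"; returns the picture (400x640x3 uint8, blue, green, red); there is no depth.
- optics.get_calibration(name): a dict with "fx", "fy", "cx", "cy" (pixels), "k1" (the pictures are not rectified: a ray, as slopes to the right and down, at radius r is drawn at 1 + k1 r^2 times it, then the intrinsics apply), "extrinsics" (4x4, takes a point from camera to world coordinates). Camera axes: x right, y down, z forward; pixel columns grow to the right and rows downward; lengths in m; the calibration is good to about 2 mm. A picture is of the moment at which its call begins. get_calibration takes no time and is no camera call.
- order.finish_job(): hands the job in; it is judged then, once.
The state is a dict: "time": time; "joint_pos": joint angles; "joint_velocities": joint speeds; "effort": joint torques, N m; "eef_pos": TCP position; "ee_rot": TCP orientation; "force": force on the tool from outside, world axes, zero at the start; "wrist_torque": the same for the moment, N m; "gripper_width": finger opening in m; "grip_force": force on a finger pad.
Only numpy, scipy, OpenCV 4.12 (cv2) and the standard library are available. Lean on these libraries where they do the work, as an engineer would, in place of code of your own. Each camera call takes 0.05 s, during which the arm holds its last target. There are 200 camera calls.

## Working session

There is one attempt and no reset: what is moved stays moved. The work goes in short steps, Python scripts to look and compute and a tool call to move; the robot and the scene stay as the last step left them, time stands still between calls to the robot, and variables do not carry over. Pictures are saved under pics/ and viewed, at most 14 in all, crops included, and the job is handed in when it is done.

Besides the shell and the picture viewer there is one more tool, called after "Request:" as name(argument=value, ...), one argument or row to a line, values as JSON. play_rows: Moves the arm, as the interface text tells. Its arguments: {"type":"object","properties":{"rot":{"type":"array"},"offset":{"type":"array"},"hand":{"type":"array"},"grip_force":{"type":"number"}},"required":["rot","offset","hand"]}

```bash
mkdir -p pics; ls; python3 - <<'E'
from cell import status, optics, order, bot
import cv2
for n in("scene","top"):
    cv2.imwrite(f"pics/{n}0.png",optics.capture(n)); c=optics.get_calibration(n); print(n,c)
s=status.get_state(); print(s)
E
```

```text
pics
scene {'fx': 470.8520931150603, 'fy': 470.8520931150603, 'cx': 307.7754904552363, 'cy': 208.17523233468427, 'k1': -0.04347112453124689, 'extrinsics': array([[ 0.82903999,  0.43917816, -0.34614338,  0.91961867],
       [ 0.55918544, -0.64880519,  0.51610413, -0.5166533 ],
       [ 0.00208204, -0.6214293 , -0.78346748,  0.81538658],
       [ 0.        ,  0.        ,  0.        ,  1.        ]])}
top {'fx': 404.50114236883906, 'fy': 404.50114236883906, 'cx': 318.78733991376026, 'cy': 199.92034415363148, 'k1': -0.09500487580568714, 'extrinsics': array([[-0.0199924 , -0.99762847,  0.0658615 ,  0.51770682],
       [-0.99975795,  0.02055328,  0.00784942, -0.00762109],
       [-0.00918447, -0.06568863, -0.9977979 ,  0.79122332],
       [ 0.        ,  0.        ,  0.        ,  1.        ]])}
{'time': 0.1, 'joint_pos': array([ 1.10420094,  0.57647423,  0.02485137,  1.43782443, -0.01500242,
        1.12902548, -0.05649411]), 'joint_velocities': array([ 1.93890055e-03, -2.95247121e-03, -3.64939947e-04, -3.18872940e-03,
        4.08638549e-05,  8.85661289e-04,  3.93873413e-04]), 'effort': array([ 6.73907154e-03, -7.67306113e+01,  2.25820206e+00, -2.86605871e+01,
        1.58988568e-02,  8.70083284e-03, -7.79036850e-05]), 'eef_pos': array([ 0.25201892, -0.62585981,  0.30311115]), 'ee_rot': array([-3.14004790e+00,  8.00487544e-05,  3.82829426e-01]), 'force': array([-0.55538424,  0.22505255,  0.00214436]), 'wrist_torque': array([-0.0055683 ,  0.02827597,  0.02384486]), 'grip_force': 0.0, 'gripper_width': 0.08506786519238482}
```

View pics/scene0.png

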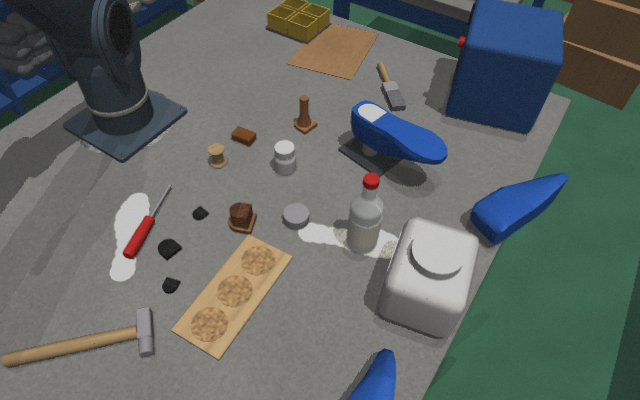

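View pics/top0.png

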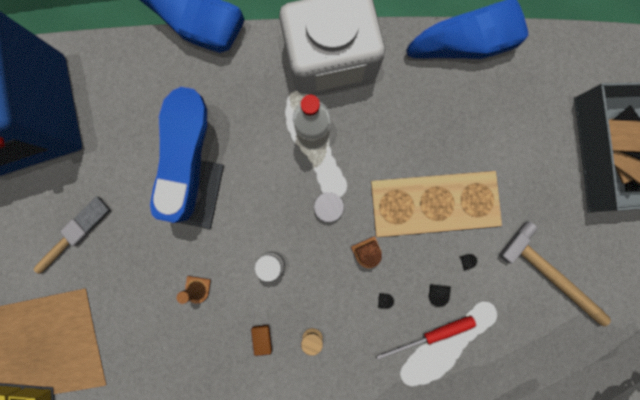

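Look-alikes in the top view:
- **Top lift:** black D's at (386,300), (439,295) and (468,262). The largest is (439,295).
- **Block heel:** (368,253), wide base with layers. The plain brown block at (261,340) is not it.
- **Slim heel:** (195,290).
- **Glue pot:** white (268,267). The wooden spool at (312,343) is not it.
- **Tack tin:** grey (329,208).
- **Last:** (180,155), on the jack and with a pale patch. The other blue lasts are at (200,20) and (470,30).

Next is a close crop to check these choices.

```bash
cat > h.py <<'E'
import numpy as np, cv2
from cell import status, optics, order, bot
def ray(n,uv):
    c=optics.get_calibration(n); K=np.array([[c['fx'],0,c['cx']],[0,c['fy'],c['cy']],[0,0,1.]])
    p=cv2.undistortPoints(np.array(uv,float).reshape(-1,1,2),K,np.array([c['k1'],0,0,0]))[:,0]
    T=c['extrinsics']; d=np.c_[p,np.ones(len(p))]@T[:3,:3].T
    return T[:3,3],d
def plane(n,uv,z):
    o,d=ray(n,uv); return o+d*((z-o[2])/d[:,2])[:,None]
def proj(n,P):
    c=optics.get_calibration(n); T=np.linalg.inv(c['extrinsics']); P=np.atleast_2d(P)@T[:3,:3].T+T[:3,3]
    s=P[:,:2]/P[:,2:]; s=s*(1+c['k1']*(s**2).sum(1,keepdims=True))
    return s*[c['fx'],c['fy']]+[c['cx'],c['cy']]
E
python3 - <<'E'
from h import *
t=cv2.imread('pics/top0.png'); s=cv2.imread('pics/scene0.png')
def cr(im,u,v,w=33,h=37,k=6):
    return cv2.resize(im[v-h//2:v-h//2+h, u-w//2:u-w//2+w],(266,298),interpolation=cv2.INTER_CUBIC)
r1=[cr(t,368,253,44,50),cr(t,437,290,44,50),cr(t,195,290,44,50)]
r2=[cr(s,241,217,44,50),cr(s,170,248,44,50),cr(t,172,200,53,60)]
cv2.imwrite('pics/c1.png',np.vstack([np.hstack(r1),np.hstack(r2)]))
E
```

```text
(no output)
```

View pics/c1.png

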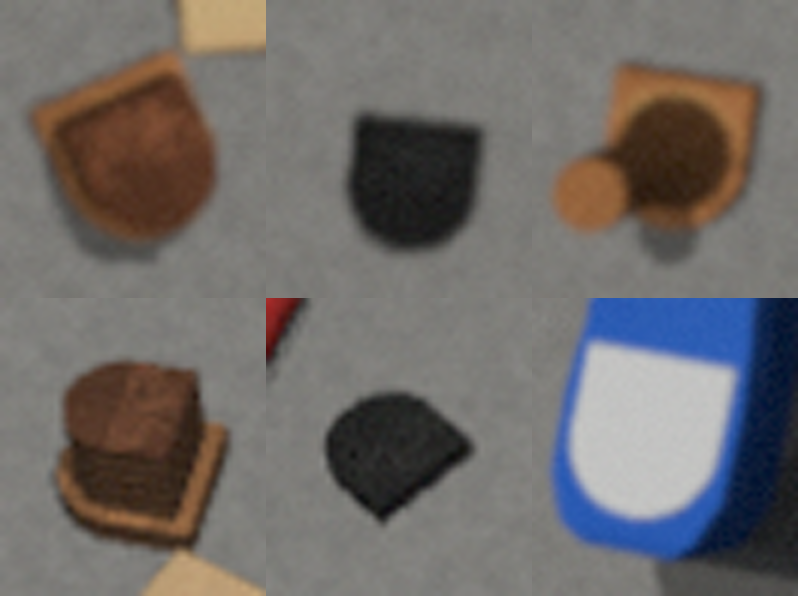

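The crops confirm the choices. All the D fronts face up in the image (+x), and the largest lift is the one at (439,295). Now I'll measure.

```bash
cat > m.py <<'E'
from h import *
def cont(im,u,v,w,f,k=4):
    u0,v0=u-w,v-w
    c=cv2.resize(im[v0:v+w,u0:u+w],None,fx=k,fy=k,interpolation=cv2.INTER_CUBIC)
    m=f(cv2.cvtColor(c,cv2.COLOR_BGR2HSV).astype(int),c.astype(int)).astype(np.uint8)*255
    cs,_=cv2.findContours(m,cv2.RETR_EXTERNAL,cv2.CHAIN_APPROX_NONE)
    q=max(cs,key=cv2.contourArea); q=q[:,0].astype(float)
    return (q+.5)/k-.5+[u0,v0]
def rect(n,q,z,lab):
    P=plane(n,q,z)[:,:2]*1000
    (c,s,a)=cv2.minAreaRect(P.astype(np.float32))
    a=(a+45)%90-45 if True else a
    print(lab,n,'c',np.round(c,1),'size',np.round(s,1),'ang',round(a,1)); return c
E
python3 - <<'E'
from m import *
t=cv2.imread('pics/top0.png'); s=cv2.imread('pics/scene0.png')
brown=lambda h,b:(h[...,1]>95)&(h[...,0]<22)
q=cont(t,439,295,20,lambda h,b:h[...,2]<68); rect('top',q,.006,'lift')
q=cont(s,170,248,20,lambda h,b:h[...,2]<68); rect('scene',q,.006,'lift')
q=cont(t,384,301,14,lambda h,b:h[...,2]<68); rect('top',q,.006,'liftB')
q=cont(t,468,262,14,lambda h,b:h[...,2]<68); rect('top',q,.006,'liftC')
q=cont(t,368,253,25,brown); rect('top',q,.012,'block all@12')
q=cont(t,368,253,25,lambda h,b:brown(h,b)&(h[...,2]<115)); rect('top',q,.048,'block top@48')
q=cont(s,241,208,22,lambda h,b:brown(h,b)); rect('scene',q,.012,'block all@12')
white=lambda h,b:(h[...,1]<40)&(h[...,2]>150)
q=cont(t,172,196,25,white); rect('top',q,.12,'patch')
q=cont(s,372,112,20,white); rect('scene',q,.12,'patch')
q=cont(t,437,203,70,lambda h,b:(h[...,0]<25)&(h[...,1]>70)); rect('top',q,.008,'board')
q=cont(s,233,295,64,lambda h,b:(h[...,0]<25)&(h[...,1]>70)); rect('scene',q,.008,'board')
q=cont(t,268,267,25,white); rect('top',q,.07,'pot')
q=cont(s,285,147,14,white); rect('scene',q,.07,'pot')
q=cont(t,329,208,22,lambda h,b:(b[...,0]-b[...,2]>8)&(h[...,2]>110)); rect('top',q,.025,'tin')
q=cont(t,195,290,26,brown); rect('top',q,.010,'slim all@10')
q=cont(t,183,297,9,lambda h,b:brown(h,b)&(h[...,2]>115)); rect('top',q,.09,'slim tip')
q=cont(s,304,115,24,brown); print('slim scene bbox',q.min(0),q.max(0))
q=cont(t,310,104,16,lambda h,b:(h[...,1]>150)); rect('top',q,.2,'cap')
E
```

```text
lift top c [ 378.9 -230. ] size [41.1 41.5] ang -8.1
lift scene c [ 381.1 -231.9] size [41.1 46.1] ang -7.8
liftB top c [ 372.4 -126.4] size [29.3 28.5] ang -3.7
liftC top c [ 444.5 -291.7] size [28.4 30.9] ang 15.4
block all@12 top c [464.1 -93.7] size [53.2 50.3] ang 23.0
block top@48 top c [463.8 -90.4] size [45.3 46.8] ang 22.6
block all@12 scene c [459.4 -83.7] size [58.4 72.5] ang 34.1
patch top c [571.8 252.4] size [51.4 55.1] ang -12.0
patch scene c [571.7 252.2] size [51.8 55.4] ang -11.9
board top c [ 558. -231.] size [110.2 250.3] ang 3.6
board scene c [ 545.4 -228.9] size [139.8 259.5] ang 3.7
pot top c [446.1  92.4] size [45.9 45.6] ang 44.3
pot scene c [446.3  91.8] size [46.2 46. ] ang -0.4Traceback (most recent call last):
  File "<stdin>", line 18, in <module>
  File "m.py", line 7, in cont
    q=max(cs,key=cv2.contourArea); q=q[:,0].astype(float)
ValueError: max() iterable argument is empty
```

```bash
python3 - <<'E'
from m import *
t=cv2.imread('pics/top0.png'); s=cv2.imread('pics/scene0.png')
brown=lambda h,b:(h[...,1]>95)&(h[...,0]<22)
def front(q,z,c,yaw):
    P=plane('top',q,z)[:,:2]*1000-c; a=np.radians(yaw); R=np.array([[np.cos(a),np.sin(a)],[-np.sin(a),np.cos(a)]]); L=P@R.T
    k=(L[:,0]>L[:,0].max()-6)&(abs(L[:,1])<15); f=np.polyfit(L[k,1],L[k,0],1); return round(yaw-np.degrees(np.arctan(f[0])),1)
q=cont(t,439,295,20,lambda h,b:h[...,2]<68); print('lift yaw',front(q,.006,[379.5,-230.5],-7))
q=cont(t,368,253,25,brown); print('block yaw',front(q,.012,[464,-93.7],23))
q=cont(t,172,196,25,lambda h,b:(h[...,1]<40)&(h[...,2]>150)); print('patch yaw',front(q,.12,[571.8,252.4],-12))
print('tin col',t[208,329],t[225,345],s[217,296],t[235,300])
f=lambda h,b:(b[...,0]-b[...,2]>5)
for n,im,u,v in(('top',t,329,208),('scene',s,296,217)):
    try: rect(n,cont(im,u,v,22,f),.025,'tin')
    except Exception as e: print(e)
q=cont(t,195,290,26,brown); rect('top',q,.010,'slim all@10')
q=cont(t,199,290,26,lambda h,b:brown(h,b)); q=q[q[:,0]>188]; rect('top',q,.010,'slim right part@10')
q=cont(t,183,297,9,lambda h,b:brown(h,b)&(h[...,2]>125)); rect('top',q,.09,'slim tip')
q=cont(s,304,115,24,brown); print('slim scene bbox',q.min(0),q.max(0)); print(proj('scene',[[.39,.22,.09]]))
q=cont(t,310,104,16,lambda h,b:(h[...,1]>150)); rect('top',q,.2,'cap')
E
```

```text
lift yaw -7.9
block yaw 23.0
patch yaw -12.1
tin col [173 169 172] [116 120 123] [148 147 149] [120 125 126]
max() iterable argument is empty
max() iterable argument is empty
slim all@10 top c [398.  246.4] size [61.2 55.2] ang -9.7
slim right part@10 top c [398.9 237.6] size [44.3 50.4] ang -9.4
slim tip top c [399.  240.1] size [19.7 20. ] ang -0.8
slim scene bbox [294.375  94.875] [316.375 133.375]
[[295.88048827 100.36104349]]
cap top c [700.5   7.6] size [31.3 26.5] ang 3.1
```

```bash
python3 - <<'E'
from m import *
t=cv2.imread('pics/top0.png'); s=cv2.imread('pics/scene0.png')
print(proj('scene',[[.399,.240,.09]]), s[100,304], 'want tip approx u=305,v=98')
for n,im,u,v in(('top',t,329,209),('scene',s,296,216)):
    g=im[v-20:v+20,u-20:u+20].astype(int); print(n); print(g[20,::2].tolist()); print(g[::2,20].tolist())
E
```

```text
[[303.64577253  97.33355257]] [ 57  86 125] want tip approx u=305,v=98
top
[[111, 114, 117], [115, 119, 118], [114, 117, 119], [153, 151, 154], [172, 169, 173], [171, 169, 173], [173, 168, 171], [170, 168, 169], [172, 170, 172], [173, 169, 172], [177, 174, 176], [177, 172, 176], [172, 167, 171], [172, 169, 172], [174, 172, 173], [173, 170, 173], [171, 166, 170], [135, 133, 136], [117, 120, 121], [119, 124, 124]]
[[191, 193, 192], [192, 193, 192], [178, 176, 178], [175, 173, 175], [174, 173, 174], [172, 169, 172], [175, 172, 173], [174, 171, 173], [176, 172, 175], [172, 170, 171], [177, 174, 176], [173, 171, 174], [173, 170, 173], [173, 170, 173], [169, 168, 171], [171, 168, 172], [131, 130, 133], [73, 77, 77], [94, 96, 97], [112, 117, 118]]
scene
[[121, 123, 126], [121, 124, 125], [123, 125, 127], [81, 83, 82], [140, 137, 139], [148, 148, 149], [147, 144, 148], [150, 148, 151], [153, 150, 152], [149, 147, 149], [148, 146, 149], [148, 148, 150], [147, 145, 147], [150, 145, 149], [153, 150, 150], [148, 146, 149], [107, 107, 107], [121, 124, 124], [128, 132, 133], [125, 129, 130]]
[[121, 126, 125], [119, 121, 122], [118, 122, 123], [128, 129, 131], [147, 145, 148], [150, 148, 150], [151, 149, 151], [149, 147, 148], [152, 149, 152], [149, 146, 149], [148, 146, 149], [149, 146, 148], [146, 142, 145], [146, 145, 145], [77, 77, 77], [76, 75, 77], [79, 80, 79], [101, 103, 102], [120, 126, 125], [124, 128, 128]]
```

```bash
python3 - <<'E'
from m import *
t=cv2.GaussianBlur(cv2.imread('pics/top0.png'),(3,3),0); s=cv2.GaussianBlur(cv2.imread('pics/scene0.png'),(3,3),0)
K=np.ones((9,9),np.uint8); op=lambda m:cv2.morphologyEx(m.astype(np.uint8),cv2.MORPH_OPEN,K)
rect('top',cont(t,329,209,20,lambda h,b:op((h[...,2]>145)&(h[...,2]<184))),.025,'tin')
rect('scene',cont(s,296,214,18,lambda h,b:op((h[...,2]>136)&(h[...,2]<165))),.025,'tin')
print(proj('top',[[.558,-.231,.008],[.558+.005,-.151,.008]]))
E
```

```text
tin top c [555.9 -19.9] size [54.2 54.3] ang -21.2
tin scene c [555.9 -18.8] size [53.5 52.8] ang -33.2
[[436.57568295 203.33538906]
 [395.78484833 201.62678814]]
```

```bash
cat >> h.py <<'E'
def plan(*wps):
    """wps: (x,y,z in m TCP, yaw deg); prints offset cm / rot deg for one call each, from the present pose"""
    s=status.get_state(); p=s['eef_pos'].copy(); r=s['ee_rot']; y=r[2]
    print('t',round(s['time'],1),'p',np.round(p,4),'rpy',np.round(r,3),'F',np.round(s['force'],1),'w',round(s['gripper_width'],4))
    for w in wps:
        d=np.array(w[:3])-p; c,n=np.cos(y),np.sin(y); a=np.radians(w[3])
        print('off',np.round([100*(c*d[0]+n*d[1]),100*(n*d[0]-c*d[1]),-100*d[2]],2),'rotz',round(-np.degrees(a-y),1),'len',round(100*np.linalg.norm(d),1))
        p=np.array(w[:3]); y=a
E
python3 - <<'E'
from h import *
plan((.33,-.42,.26,23),(.40,-.25,.22,23),(.464,-.0935,.18,23))
E
```

```text
t 0.1 p [ 0.252  -0.6259  0.3031] rpy [-3.14   0.     0.383] F [-0.6  0.2  0. ] w 0.0851
off [ 14.92 -16.18   4.31] rotz -1.1 len 22.4
off [ 13.09 -12.91   4.  ] rotz -0.0 len 18.8
off [ 12.01 -11.91   4.  ] rotz -0.0 len 17.4
```

The rows are not in the units I measure in: shifts go in shares of 0.8 m and turns go in shares of 90 degrees. I convert before sending: -16.2 cm / 80 = -0.2025, 14.9 cm / 80 = 0.1863, -1.1 degrees / 90 = -0.0122.

Request:
play_rows(
  rot=[
    [0, 0, -0.0022],
    [0, 0, -0.0056],
    [0, 0, -0.0122],
    [0, 0, -0.0122],
    [0, 0, -0.0122],
  ],
  offset=[
    [0.0313, -0.0338, 0.0088],
    [0.075, -0.0813, 0.0213],
    [0.1188, -0.1288, 0.0338],
    [0.1625, -0.175, 0.0463],
    [0.1863, -0.2025, 0.0538],
  ],
  hand=[6.2, 6.2, 6.2, 6.2, 6.2],
)

```text
time: 0.6
eef_pos: [0.3308, -0.4169, 0.2602]
ee_rot: [-3.14, -0.001, 0.404]
force: [0.3, -0.8, 0.2]
gripper_width: 0.0617
grip_force: 0.0
```

To row units: 13.1 cm / 80 = 0.1638, -12.9 cm / 80 = -0.1613.

Request:
play_rows(
  rot=[
    [0, 0, 0],
    [0, 0, 0],
    [0, 0, 0],
    [0, 0, 0],
    [0, 0, 0],
  ],
  offset=[
    [0.0313, -0.0313, 0.01],
    [0.0688, -0.0675, 0.02],
    [0.1063, -0.1038, 0.03],
    [0.1413, -0.1388, 0.0413],
    [0.1638, -0.1613, 0.05],
  ],
  hand=[6.2, 6.2, 6.2, 6.2, 6.2],
)

```text
time: 1.1
eef_pos: [0.4007, -0.2473, 0.2204]
ee_rot: [-3.14, -0.0, 0.405]
force: [0.9, -0.4, 0.0]
gripper_width: 0.0617
grip_force: 0.0
```

To row units: 12 cm / 80 = 0.15, -11.9 cm / 80 = -0.1488.

Request:
play_rows(
  rot=[
    [0, 0, 0],
    [0, 0, 0],
    [0, 0, 0],
    [0, 0, 0],
    [0, 0, 0],
  ],
  offset=[
    [0.0375, -0.0375, 0.0125],
    [0.0813, -0.08, 0.025],
    [0.1188, -0.1175, 0.0375],
    [0.15, -0.1488, 0.05],
    [0.15, -0.1488, 0.05],
  ],
  hand=[6.2, 6.2, 6.2, 6.2, 6.2],
)

```text
time: 1.6
eef_pos: [0.4652, -0.0885, 0.1797]
ee_rot: [-3.139, -0.0, 0.41]
force: [-1.0, -0.3, 1.7]
gripper_width: 0.0616
grip_force: 0.0
```

```bash
python3 - <<'E'
from h import *
plan((.464,-.0935,.13,23),(.464,-.0935,.091,23))
E
```

```text
t 1.6 p [ 0.4652 -0.0885  0.1797] rpy [-3.139 -0.     0.41 ] F [-1.  -0.3  1.7] w 0.0616
off [-0.3   0.41  4.97] rotz 0.5 len 5.0
off [0.  0.  3.9] rotz -0.0 len 3.9
```

To row units: 5 cm / 80 = 0.0625, 4 cm / 80 = 0.05, 0.5 degrees / 90 = 0.0056.

Request:
play_rows(
  rot=[
    [0, 0, 0.0033],
    [0, 0, 0.0056],
    [0, 0, 0.0056],
    [0, 0, 0.0056],
    [0, 0, 0.0056],
  ],
  offset=[
    [-0.0013, 0.0025, 0.0125],
    [-0.0038, 0.005, 0.0313],
    [-0.0038, 0.005, 0.05],
    [-0.0038, 0.005, 0.0625],
    [-0.0038, 0.005, 0.0625],
  ],
  hand=[6.2, 6.2, 6.2, 6.2, 6.2],
)

```text
time: 2.1
eef_pos: [0.4616, -0.0997, 0.1296]
ee_rot: [-3.141, 0.002, 0.391]
force: [-0.4, 0.3, 1.1]
gripper_width: 0.0621
grip_force: 0.0
```

```bash
python3 - <<'E'
from h import *
plan((.464,-.0935,.091,23))
cv2.imwrite('pics/s1.png',cv2.resize(optics.capture('scene')[100:300,140:360],(800,727)[:2],interpolation=cv2.INTER_CUBIC)[:600])
E
```

```text
t 2.1 p [ 0.4616 -0.0997  0.1296] rpy [-3.141e+00  2.000e-03  3.910e-01] F [-0.4  0.3  1.1] w 0.0621
off [ 0.46 -0.48  3.86] rotz -0.6 len 3.9
```

View pics/s1.png

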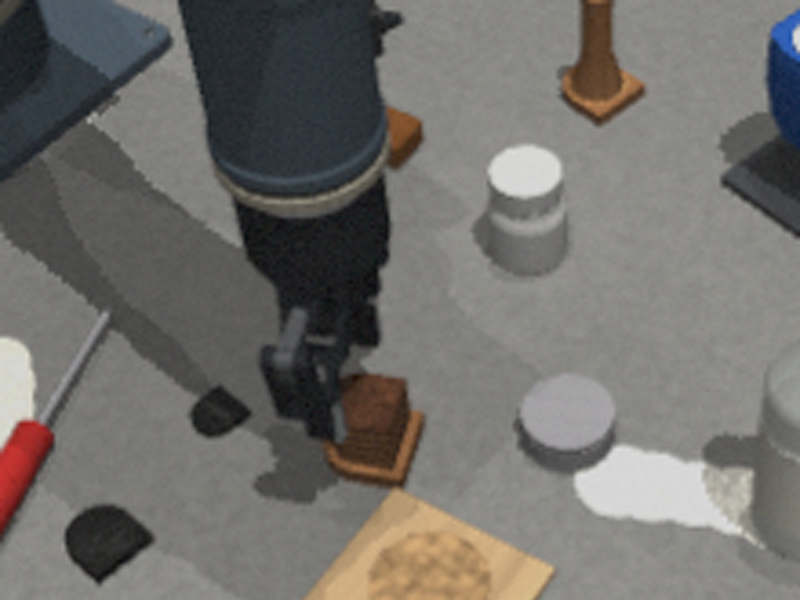

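The gripper is above the block heel, slightly overshot because my last reading was taken while it was still moving. I'll correct for that and descend.

To row units: 3.85 cm / 80 = 0.0481, 3 cm / 80 = 0.0375, -0.6 degrees / 90 = -0.0067.

Request:
play_rows(
  rot=[
    [0, 0, -0.0033],
    [0, 0, -0.0067],
    [0, 0, -0.0067],
    [0, 0, -0.0067],
    [0, 0, -0.0067],
  ],
  offset=[
    [0.0038, -0.0038, 0.0063],
    [0.0056, -0.0056, 0.0213],
    [0.0056, -0.0056, 0.0375],
    [0.0056, -0.0056, 0.0481],
    [0.0056, -0.0056, 0.0481],
  ],
  hand=[6.2, 6.2, 6.2, 6.2, 6.2],
)

```text
time: 2.65
eef_pos: [0.4648, -0.0926, 0.0917]
ee_rot: [-3.141, 0.001, 0.404]
force: [-0.1, -0.0, -0.8]
gripper_width: 0.062
grip_force: 0.0
```

Request:
play_rows(
  rot=[
    [0, 0, 0],
    [0, 0, 0],
    [0, 0, 0],
    [0, 0, 0],
    [0, 0, 0],
  ],
  offset=[
    [0, 0, 0],
    [0, 0, 0],
    [0, 0, 0],
    [0, 0, 0],
    [0, 0, 0],
  ],
  hand=[5, 4.5, 3.8, 3.5, 3.5],
  grip_force=30,
)

```text
time: 3.15
eef_pos: [0.4653, -0.0928, 0.093]
ee_rot: [3.141, -0.001, 0.404]
force: [-1.0, 0.1, 6.1]
gripper_width: 0.0396
grip_force: 30.7
```

```bash
python3 - <<'E'
from h import *
a=-12.1
plan((.464,-.0935,.23,10),(.53,.08,.25,-12.1),(.5718,.2523,.25,-12.1))
E
```

```text
t 3.1 p [ 0.4653 -0.0928  0.093 ] rpy [ 3.141e+00 -1.000e-03  4.040e-01] F [-1.   0.1  6.1] w 0.0396
off [-1.50e-01  1.00e-02 -1.37e+01] rotz 13.1 len 13.7
off [  9.51 -15.94  -2.  ] rotz 22.1 len 18.7
off [  0.48 -17.72  -0.  ] rotz -0.0 len 17.7
```

To row units: -15.5 cm / 80 = -0.1938, -1.5 cm / 80 = -0.0188, 13 degrees / 90 = 0.1444.

Request:
play_rows(
  rot=[
    [0, 0, 0],
    [0, 0, 0.0333],
    [0, 0, 0.0778],
    [0, 0, 0.1222],
    [0, 0, 0.1444],
  ],
  offset=[
    [0, 0, -0.0188],
    [0, 0, -0.0625],
    [0, 0, -0.1125],
    [0, 0, -0.1625],
    [0, 0, -0.1938],
  ],
  hand=[3.5, 3.5, 3.5, 3.5, 3.5],
)

```text
time: 3.65
eef_pos: [0.4653, -0.0928, 0.2503]
ee_rot: [3.141, -0.003, 0.174]
force: [0.0, -0.7, -1.8]
gripper_width: 0.0393
grip_force: 30.6
```

To row units: -15.9 cm / 80 = -0.1988, -13 cm / 80 = -0.1625, 22 degrees / 90 = 0.2444.

Request:
play_rows(
  rot=[
    [0, 0, 0.0333],
    [0, 0, 0.1],
    [0, 0, 0.1667],
    [0, 0, 0.2222],
    [0, 0, 0.2444],
  ],
  offset=[
    [0.0125, -0.0213, 0],
    [0.0375, -0.0625, 0],
    [0.0688, -0.1125, 0],
    [0.1, -0.1625, 0],
    [0.1188, -0.1988, 0],
  ],
  hand=[3.5, 3.5, 3.5, 3.5, 3.5],
)

```text
time: 4.15
eef_pos: [0.5313, 0.084, 0.2476]
ee_rot: [-3.14, -0.001, -0.208]
force: [0.1, 1.3, -1.2]
gripper_width: 0.0399
grip_force: 30.7
```

To row units: -17.7 cm / 80 = -0.2213, -17.5 cm / 80 = -0.2188.

Request:
play_rows(
  rot=[
    [0, 0, 0],
    [0, 0, 0],
    [0, 0, 0],
    [0, 0, 0],
    [0, 0, 0],
  ],
  offset=[
    [0.0025, -0.0563, 0],
    [0.005, -0.1125, 0],
    [0.0063, -0.175, 0],
    [0.0063, -0.2188, 0],
    [0.0063, -0.2213, 0],
  ],
  hand=[3.5, 3.5, 3.5, 3.5, 3.5],
)

```text
time: 4.65
eef_pos: [0.5711, 0.2592, 0.2468]
ee_rot: [-3.139, 0.001, -0.2]
force: [0.1, -0.2, -0.6]
gripper_width: 0.0394
grip_force: 30.7
```

To row units: 0.6 cm / 80 = 0.0075, 0.3 cm / 80 = 0.0038.

Request:
play_rows(
  rot=[
    [0, 0, 0],
    [0, 0, 0],
    [0, 0, 0],
    [0, 0, 0],
    [0, 0, 0],
  ],
  offset=[
    [0, 0, 0.0038],
    [0, 0, 0.0075],
    [0, 0, 0.0075],
    [0, 0, 0.0075],
    [0, 0, 0.0075],
  ],
  hand=[3.5, 3.5, 3.5, 3.5, 3.5],
)

```text
time: 5.15
eef_pos: [0.572, 0.2519, 0.2416]
ee_rot: [-3.142, -0.0, -0.208]
force: [-0.2, -0.7, -0.7]
gripper_width: 0.0394
grip_force: 30.7
```

```bash
python3 - <<'E'
from h import *
plan((.5728,.2523,.23,-12.1))
a=optics.capture('scene')[40:190,300:460]; b=optics.capture('top')[130:280,90:250]
cv2.imwrite('pics/s2.png',cv2.resize(np.hstack([a,b]),(800,375),interpolation=cv2.INTER_CUBIC))
E
```

```text
t 5.2 p [0.572  0.2519 0.2416] rpy [-3.142 -0.    -0.208] F [-0.2 -0.7 -0.7] w 0.0394
off [ 0.07 -0.06  1.16] rotz 0.2 len 1.2
```

View pics/s2.png

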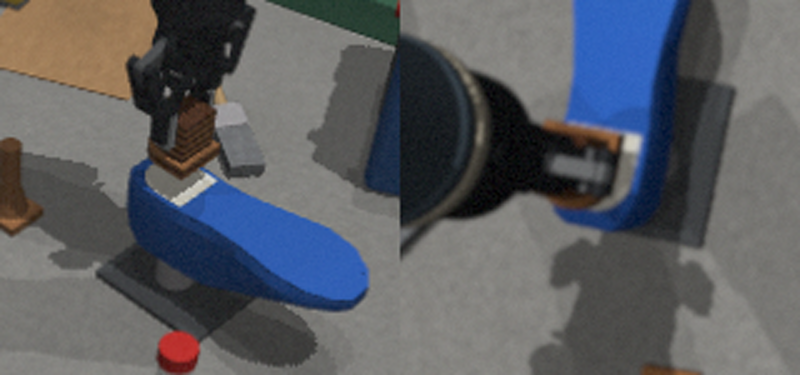

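The heel hangs level above the pale patch. Now to lower it.

To row units: 2.5 cm / 80 = 0.0313, 0.07 cm / 80 = 0.0009, 0.2 degrees / 90 = 0.0022.

Request:
play_rows(
  rot=[
    [0, 0, 0.0022],
    [0, 0, 0.0022],
    [0, 0, 0.0022],
    [0, 0, 0.0022],
    [0, 0, 0.0022],
  ],
  offset=[
    [0.0009, -0.0006, 0.0088],
    [0.0009, -0.0006, 0.0188],
    [0.0009, -0.0006, 0.0263],
    [0.0009, -0.0006, 0.0313],
    [0.0009, -0.0006, 0.0313],
  ],
  hand=[3.5, 3.5, 3.5, 3.5, 3.5],
)

```text
time: 5.75
eef_pos: [0.5723, 0.2529, 0.2154]
ee_rot: [3.141, 0.001, -0.211]
force: [-0.2, -1.0, -0.5]
gripper_width: 0.0398
grip_force: 30.7
```

To row units: 0.3 cm / 80 = 0.0038, 0.2 cm / 80 = 0.0025.

Request:
play_rows(
  rot=[
    [0, 0, 0],
    [0, 0, 0],
    [0, 0, 0],
    [0, 0, 0],
    [0, 0, 0],
  ],
  offset=[
    [0, 0, 0.0013],
    [0, 0, 0.0025],
    [0, 0, 0.0038],
    [0, 0, 0.0038],
    [0, 0, 0.0038],
  ],
  hand=[3.5, 3.5, 3.5, 3.5, 3.5],
)

```text
time: 6.25
eef_pos: [0.5727, 0.253, 0.2135]
ee_rot: [-3.142, -0.0, -0.211]
force: [0.4, 0.4, -1.2]
gripper_width: 0.0397
grip_force: 30.7
```

```bash
python3 - <<'E'
from h import *
plan((.5728,.2523,.213,-12.1))
a=optics.capture('scene')[70:150,340:420]; b=optics.capture('top')[170:250,130:210]
cv2.imwrite('pics/s3.png',cv2.resize(np.hstack([a,b]),(800,400),interpolation=cv2.INTER_CUBIC))
E
```

```text
t 6.2 p [0.5727 0.253  0.2135] rpy [-3.142 -0.    -0.211] F [ 0.4  0.4 -1.2] w 0.0397
off [0.03 0.07 0.05] rotz 0.0 len 0.1
```

View pics/s3.png

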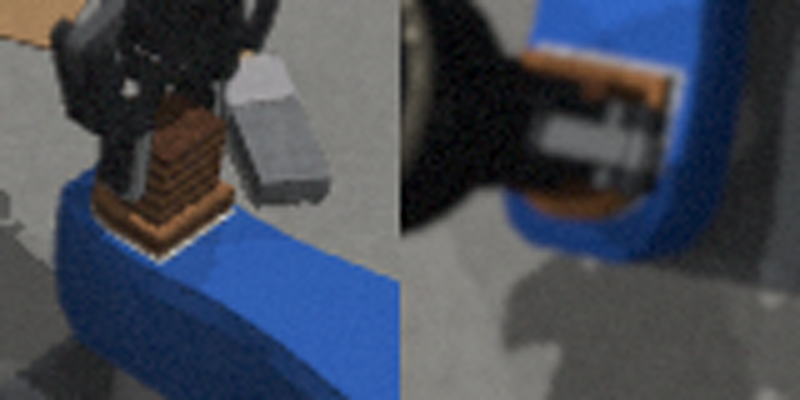

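To row units: 0.08 cm / 80 = 0.001.

Request:
play_rows(
  rot=[
    [0, 0, 0],
    [0, 0, 0],
    [0, 0, 0],
    [0, 0, 0],
    [0, 0, 0],
  ],
  offset=[
    [0, 0, 0.001],
    [0, 0, 0.001],
    [0, 0, 0.001],
    [0, 0, 0.001],
    [0, 0, 0.001],
  ],
  hand=[3.9, 4.3, 4.8, 5.4, 5.8],
)

```text
time: 6.85
eef_pos: [0.5727, 0.253, 0.2126]
ee_rot: [-3.142, 0.0, -0.211]
force: [-1.1, 0.2, -0.5]
gripper_width: 0.0579
grip_force: 0.0
```

To row units: -6 cm / 80 = -0.075, -4 cm / 80 = -0.05.

Request:
play_rows(
  rot=[
    [0, 0, 0],
    [0, 0, 0],
    [0, 0, 0],
    [0, 0, 0],
    [0, 0, 0],
  ],
  offset=[
    [0, 0, -0.0063],
    [0, 0, -0.025],
    [0, 0, -0.05],
    [0, 0, -0.075],
    [0, 0, -0.075],
  ],
  hand=[6, 6, 6, 6, 6],
)

```text
time: 7.35
eef_pos: [0.5738, 0.2534, 0.2757]
ee_rot: [-3.138, -0.004, -0.211]
force: [0.2, 0.3, -0.4]
gripper_width: 0.0599
grip_force: 0.0
```

```bash
python3 - <<'E'
from h import *
plan((.52,.05,.26,-8),(.44,-.14,.22,-8),(.38,-.2305,.14,-8))
E
```

```text
t 7.3 p [0.5738 0.2534 0.2757] rpy [-3.138 -0.004 -0.211] F [ 0.2  0.3 -0.4] w 0.0599
off [-1.01 21.01  1.57] rotz -4.1 len 21.1
off [-5.28 19.93  4.  ] rotz -0.0 len 21.0
off [-4.68  9.8   8.  ] rotz -0.0 len 13.5
```

To row units: 21 cm / 80 = 0.2625, 17.5 cm / 80 = 0.2188, -4 degrees / 90 = -0.0444.

Request:
play_rows(
  rot=[
    [0, 0, -0.0111],
    [0, 0, -0.0222],
    [0, 0, -0.0444],
    [0, 0, -0.0444],
    [0, 0, -0.0444],
  ],
  offset=[
    [-0.0025, 0.0438, 0.0013],
    [-0.005, 0.1, 0.005],
    [-0.0075, 0.1625, 0.01],
    [-0.01, 0.2188, 0.015],
    [-0.0125, 0.2625, 0.02],
  ],
  hand=[5.4, 5.4, 5.4, 5.4, 5.4],
)

```text
time: 7.85
eef_pos: [0.5178, 0.0468, 0.2563]
ee_rot: [3.141, 0.0, -0.143]
force: [1.2, -0.0, 1.3]
gripper_width: 0.0544
grip_force: 0.0
```

To row units: 19.9 cm / 80 = 0.2488, 1.3 cm / 80 = 0.0163.

Request:
play_rows(
  rot=[
    [0, 0, 0],
    [0, 0, 0],
    [0, 0, 0],
    [0, 0, 0],
    [0, 0, 0],
  ],
  offset=[
    [-0.0125, 0.05, 0.0063],
    [-0.0263, 0.1063, 0.0163],
    [-0.04, 0.1625, 0.0288],
    [-0.0538, 0.2125, 0.0413],
    [-0.0663, 0.2488, 0.05],
  ],
  hand=[5.4, 5.4, 5.4, 5.4, 5.4],
)

```text
time: 8.35
eef_pos: [0.437, -0.1423, 0.216]
ee_rot: [3.141, 0.001, -0.143]
force: [0.7, 0.9, -0.9]
gripper_width: 0.0543
grip_force: 0.0
```

To row units: 9.8 cm / 80 = 0.1225, 8.5 cm / 80 = 0.1063.

Request:
play_rows(
  rot=[
    [0, 0, 0],
    [0, 0, 0],
    [0, 0, 0],
    [0, 0, 0],
    [0, 0, 0],
  ],
  offset=[
    [-0.0163, 0.0375, 0.025],
    [-0.0338, 0.075, 0.0563],
    [-0.05, 0.1063, 0.0875],
    [-0.0588, 0.1225, 0.1],
    [-0.0588, 0.1225, 0.1],
  ],
  hand=[5.4, 5.4, 5.4, 5.4, 5.4],
)

```text
time: 8.85
eef_pos: [0.376, -0.2317, 0.1352]
ee_rot: [-3.141, 0.003, -0.145]
force: [0.4, 0.1, 0.3]
gripper_width: 0.0538
grip_force: 0.0
```

To row units: 2 cm / 80 = 0.025, 1.5 cm / 80 = 0.0188.

Request:
play_rows(
  rot=[
    [0, 0, 0],
    [0, 0, 0],
    [0, 0, 0],
    [0, 0, 0],
    [0, 0, 0],
  ],
  offset=[
    [0, 0, 0.0088],
    [0, 0, 0.0188],
    [0, 0, 0.025],
    [0, 0, 0.025],
    [0, 0, 0.025],
  ],
  hand=[5.4, 5.4, 5.4, 5.4, 5.4],
)

```text
time: 9.35
eef_pos: [0.3786, -0.2299, 0.1166]
ee_rot: [-3.141, 0.0, -0.14]
force: [1.7, -0.1, 0.1]
gripper_width: 0.0539
grip_force: 0.0
```

```bash
cat > top.py <<'E'
from m import *
import sys
E
python3 - <<'E'
from m import *
plan((.380,-.2305,.095,-8),(.380,-.2305,.085,-8))
t=optics.capture('top'); cv2.imwrite('pics/top1.png',t)
brown=lambda h,b:(h[...,1]>95)&(h[...,0]<22)
q=cont(t,172,196,25,brown); rect('top',q,.132,'block base on last'); 
q=cont(t,172,196,25,lambda h,b:brown(h,b)&(h[...,2]<115)); rect('top',q,.168,'block top'); 
E
```

```text
t 9.3 p [ 0.3786 -0.2299  0.1166] rpy [-3.141  0.    -0.14 ] F [ 1.7 -0.1  0.1] w 0.0539
off [0.15 0.04 2.16] rotz -0.0 len 2.2
off [ 0. -0.  1.] rotz -0.0 len 1.0
block base on last top c [571.8 257.3] size [62.3 51. ] ang -11.6
block top top c [567.3 242.4] size [59.  45.6] ang -8.9
```

Request:
play_rows(
  rot=[
    [0, 0, 0],
    [0, 0, 0],
    [0, 0, 0],
    [0, 0, 0],
    [0, 0, 0],
  ],
  offset=[
    [0.0013, 0, 0.01],
    [0.0019, 0, 0.02],
    [0.0019, 0, 0.03],
    [0.0019, 0, 0.0338],
    [0.0019, 0, 0.0338],
  ],
  hand=[5.2, 5, 4.8, 4.8, 4.8],
)

```text
time: 9.9
eef_pos: [0.3794, -0.2304, 0.0889]
ee_rot: [-3.141, 0.001, -0.141]
force: [-0.1, -0.8, 0.1]
gripper_width: 0.0479
grip_force: 0.0
```

To row units: 0.5 cm / 80 = 0.0063, 0.4 cm / 80 = 0.005.

Request:
play_rows(
  rot=[
    [0, 0, 0],
    [0, 0, 0],
    [0, 0, 0],
    [0, 0, 0],
    [0, 0, 0],
  ],
  offset=[
    [0, 0, 0.0025],
    [0, 0, 0.005],
    [0, 0, 0.0063],
    [0, 0, 0.0063],
    [0, 0, 0.0063],
  ],
  hand=[4.8, 4.8, 4.8, 4.8, 4.8],
)

```text
time: 10.4
eef_pos: [0.3798, -0.2305, 0.0847]
ee_rot: [3.142, -0.0, -0.141]
force: [0.0, 0.6, 0.7]
gripper_width: 0.0485
grip_force: 0.0
```

```bash
python3 - <<'E'
from h import *
plan((.380,-.2305,.082,-8))
a=optics.capture('scene')[215:275,140:200]; b=cv2.imread('pics/top1.png')[166:226,142:202]
cv2.imwrite('pics/s4.png',cv2.resize(np.hstack([a,b]),(800,400),interpolation=cv2.INTER_CUBIC))
E
```

```text
t 10.4 p [ 0.3798 -0.2305  0.0847] rpy [ 3.142 -0.    -0.141] F [0.  0.6 0.7] w 0.0485
off [ 0.02 -0.    0.27] rotz -0.1 len 0.3
```

View pics/s4.png

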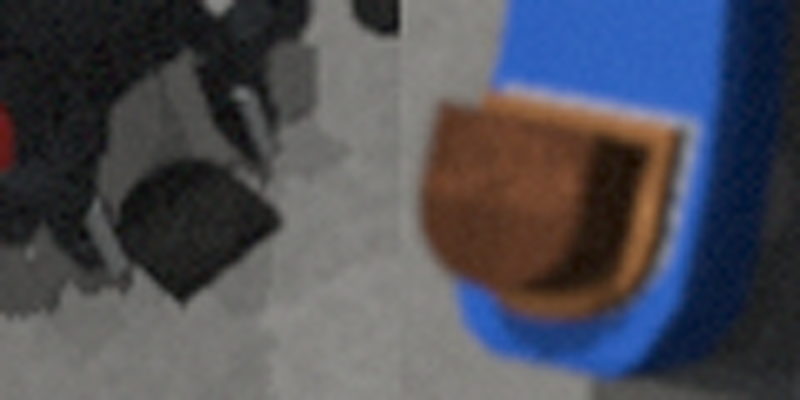

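To row units: 0.2 cm / 80 = 0.0025, 0.1 cm / 80 = 0.0013.

Request:
play_rows(
  rot=[
    [0, 0, 0],
    [0, 0, 0],
    [0, 0, 0],
    [0, 0, 0],
    [0, 0, 0],
  ],
  offset=[
    [0, 0, 0.0013],
    [0, 0, 0.0025],
    [0, 0, 0.0025],
    [0, 0, 0.0025],
    [0, 0, 0.0025],
  ],
  hand=[4.8, 4.8, 4.6, 4.4, 4.3],
)

```text
time: 10.95
eef_pos: [0.3798, -0.2305, 0.0826]
ee_rot: [-3.142, -0.0, -0.141]
force: [0.2, 1.1, -0.4]
gripper_width: 0.0431
grip_force: 0.0
```

Request:
play_rows(
  rot=[
    [0, 0, 0],
    [0, 0, 0],
    [0, 0, 0],
    [0, 0, 0],
    [0, 0, 0],
  ],
  offset=[
    [0, 0, 0],
    [0, 0, 0],
    [0, 0, 0],
    [0, 0, 0],
    [0, 0, 0],
  ],
  hand=[4.1, 3.9, 3.7, 3.6, 3.6],
  grip_force=25,
)

```text
time: 11.45
eef_pos: [0.3798, -0.2305, 0.0826]
ee_rot: [-3.142, 0.0, -0.141]
force: [-0.3, 0.4, -0.3]
gripper_width: 0.036
grip_force: 0.0
```

```bash
python3 - <<'E'
from m import *
a=np.radians(-12.1);R=np.array([[np.cos(a),-np.sin(a)],[np.sin(a),np.cos(a)]])
print(R.T@(plane('top',[[184,184.8]],.132)[0,:2]-[.5718,.2523])*1000,'want 27,-25')
print(R.T@(plane('top',[[187.4,184.3]],.12)[0,:2]-[.5718,.2523])*1000,'want 28,-26')
plan((.380,-.2305,.20,-8),(.43,-.05,.25,-12.1),(.52,.13,.27,-12.1),(.5728,.2528,.27,-12.1))
E
```

```text
[ 25.35435257 -26.72359224] want 27,-25
[ 27.71655196 -27.98281478] want 28,-26
t 11.4 p [ 0.3798 -0.2305  0.0826] rpy [-3.142  0.    -0.141] F [-0.3  0.4 -0.3] w 0.036
off [  0.02  -0.   -11.74] rotz -0.1 len 11.7
off [  2.44 -18.57  -5.  ] rotz 4.1 len 19.4
off [  5.03 -19.49  -2.  ] rotz -0.0 len 20.2
off [  2.59 -13.11  -0.  ] rotz -0.0 len 13.4
```

The fingers closed above the lift, so the tips are higher than I assumed (about 73 mm ahead). I'll reopen and go lower.

To row units: -0.3 cm / 80 = -0.0038.

Request:
play_rows(
  rot=[
    [0, 0, 0],
    [0, 0, 0],
    [0, 0, 0],
    [0, 0, 0],
    [0, 0, 0],
  ],
  offset=[
    [0, 0, -0.0038],
    [0, 0, -0.0038],
    [0, 0, -0.0038],
    [0, 0, -0.0038],
    [0, 0, -0.0038],
  ],
  hand=[4.6, 4.8, 4.8, 4.8, 4.8],
)

```text
time: 11.95
eef_pos: [0.3798, -0.2305, 0.0856]
ee_rot: [-3.142, -0.0, -0.141]
force: [0.5, 0.5, 0.2]
gripper_width: 0.0481
grip_force: 0.0
```

To row units: 0.95 cm / 80 = 0.0119, 0.8 cm / 80 = 0.01.

Request:
play_rows(
  rot=[
    [0, 0, 0],
    [0, 0, 0],
    [0, 0, 0],
    [0, 0, 0],
    [0, 0, 0],
  ],
  offset=[
    [0, 0, 0.0038],
    [0, 0, 0.0075],
    [0, 0, 0.01],
    [0, 0, 0.0119],
    [0, 0, 0.0119],
  ],
  hand=[4.8, 4.8, 4.8, 4.8, 4.8],
)

```text
time: 12.45
eef_pos: [0.3797, -0.2304, 0.0758]
ee_rot: [-3.141, 0.0, -0.141]
force: [-0.0, 1.0, 0.7]
gripper_width: 0.0481
grip_force: 0.0
```

Request:
play_rows(
  rot=[
    [0, 0, 0],
    [0, 0, 0],
    [0, 0, 0],
    [0, 0, 0],
    [0, 0, 0],
  ],
  offset=[
    [0, 0, 0],
    [0, 0, 0],
    [0, 0, 0],
    [0, 0, 0],
    [0, 0, 0],
  ],
  hand=[4.5, 4.2, 4, 3.6, 3.6],
)

```text
time: 12.95
eef_pos: [0.3798, -0.2305, 0.0764]
ee_rot: [3.142, -0.0, -0.141]
force: [-1.2, 0.6, 5.3]
gripper_width: 0.0389
grip_force: 24.6
```

```bash
python3 - <<'E'
from m import *
plan((.380,-.2305,.20,-8),(.43,-.05,.25,-12.1),(.52,.13,.27,-12.1),(.5728,.2528,.27,-12.1))
b=optics.capture('top'); cv2.imwrite('pics/top2.png',b); s=optics.capture('scene')
cv2.imwrite('pics/s5.png',cv2.resize(np.hstack([s[215:275,140:200],b[265:325,409:469]]),(800,400),interpolation=cv2.INTER_CUBIC))
E
```

```text
t 12.9 p [ 0.3798 -0.2305  0.0764] rpy [ 3.142 -0.    -0.141] F [-1.2  0.6  5.3] w 0.0389
off [  0.02  -0.   -12.36] rotz -0.1 len 12.4
off [  2.44 -18.57  -5.  ] rotz 4.1 len 19.4
off [  5.03 -19.49  -2.  ] rotz -0.0 len 20.2
off [  2.59 -13.11  -0.  ] rotz -0.0 len 13.4
```

To row units: -12.4 cm / 80 = -0.155, -1.5 cm / 80 = -0.0188.

Request:
play_rows(
  rot=[
    [0, 0, 0],
    [0, 0, 0],
    [0, 0, 0],
    [0, 0, 0],
    [0, 0, 0],
  ],
  offset=[
    [0, 0, -0.0188],
    [0, 0, -0.0563],
    [0, 0, -0.1],
    [0, 0, -0.1375],
    [0, 0, -0.155],
  ],
  hand=[3.5, 3.5, 3.5, 3.5, 3.5],
)

```text
time: 13.55
eef_pos: [0.3802, -0.2308, 0.2025]
ee_rot: [3.141, -0.003, -0.141]
force: [-0.2, -0.5, -0.7]
gripper_width: 0.0389
grip_force: 25.3
```

To row units: -18.6 cm / 80 = -0.2325, -15.5 cm / 80 = -0.1938, 4.1 degrees / 90 = 0.0456.

Request:
play_rows(
  rot=[
    [0, 0, 0],
    [0, 0, 0.0111],
    [0, 0, 0.0222],
    [0, 0, 0.0333],
    [0, 0, 0.0456],
  ],
  offset=[
    [0.005, -0.0375, -0.0125],
    [0.0113, -0.0875, -0.0275],
    [0.0188, -0.1438, -0.0425],
    [0.0263, -0.1938, -0.0563],
    [0.03, -0.2325, -0.0625],
  ],
  hand=[3.5, 3.5, 3.5, 3.5, 3.5],
)

```text
time: 14.05
eef_pos: [0.4304, -0.0472, 0.2511]
ee_rot: [-3.141, -0.002, -0.211]
force: [0.6, 0.5, -0.1]
gripper_width: 0.0386
grip_force: 25.3
```

To row units: -19.5 cm / 80 = -0.2438, -16 cm / 80 = -0.2.

Request:
play_rows(
  rot=[
    [0, 0, 0],
    [0, 0, 0],
    [0, 0, 0],
    [0, 0, 0],
    [0, 0, 0],
  ],
  offset=[
    [0.0125, -0.05, -0.0063],
    [0.025, -0.1, -0.0125],
    [0.0375, -0.15, -0.0188],
    [0.0525, -0.2, -0.025],
    [0.0625, -0.2438, -0.0313],
  ],
  hand=[3.5, 3.5, 3.5, 3.5, 3.5],
)

```text
time: 14.55
eef_pos: [0.5203, 0.1325, 0.2753]
ee_rot: [-3.141, -0.0, -0.212]
force: [0.8, -0.9, -0.8]
gripper_width: 0.0387
grip_force: 25.3
```

To row units: -13 cm / 80 = -0.1625, -11.8 cm / 80 = -0.1475.

Request:
play_rows(
  rot=[
    [0, 0, 0],
    [0, 0, 0],
    [0, 0, 0],
    [0, 0, 0],
    [0, 0, 0],
  ],
  offset=[
    [0.01, -0.0563, 0],
    [0.02, -0.1063, 0],
    [0.0288, -0.1475, 0],
    [0.0313, -0.1625, 0],
    [0.0313, -0.1625, 0],
  ],
  hand=[3.5, 3.5, 3.5, 3.5, 3.5],
)

```text
time: 15.05
eef_pos: [0.5712, 0.2539, 0.2744]
ee_rot: [3.142, 0.001, -0.21]
force: [-0.4, -0.8, 0.3]
gripper_width: 0.0389
grip_force: 25.3
```

To row units: 0.8 cm / 80 = 0.01, 0.6 cm / 80 = 0.0075.

Request:
play_rows(
  rot=[
    [0, 0, 0],
    [0, 0, 0],
    [0, 0, 0],
    [0, 0, 0],
    [0, 0, 0],
  ],
  offset=[
    [0, 0, 0.0038],
    [0, 0, 0.0075],
    [0, 0, 0.01],
    [0, 0, 0.01],
    [0, 0, 0.01],
  ],
  hand=[3.5, 3.5, 3.5, 3.5, 3.5],
)

```text
time: 15.55
eef_pos: [0.5714, 0.2517, 0.2673]
ee_rot: [-3.142, -0.0, -0.213]
force: [-0.6, -0.0, -0.2]
gripper_width: 0.0386
grip_force: 25.3
```

```bash
python3 - <<'E'
from m import *
plan((.571,.253,.247,-12.1))
b=optics.capture('top'); s=optics.capture('scene')
cv2.imwrite('pics/s6.png',cv2.resize(np.hstack([s[60:140,330:410],b[160:240,130:210]]),(800,400),interpolation=cv2.INTER_CUBIC))
E
```

```text
t 15.6 p [0.5714 0.2517 0.2673] rpy [-3.142 -0.    -0.213] F [-0.6 -0.  -0.2] w 0.0386
off [-0.07 -0.12  2.03] rotz -0.1 len 2.0
```

View pics/s6.png

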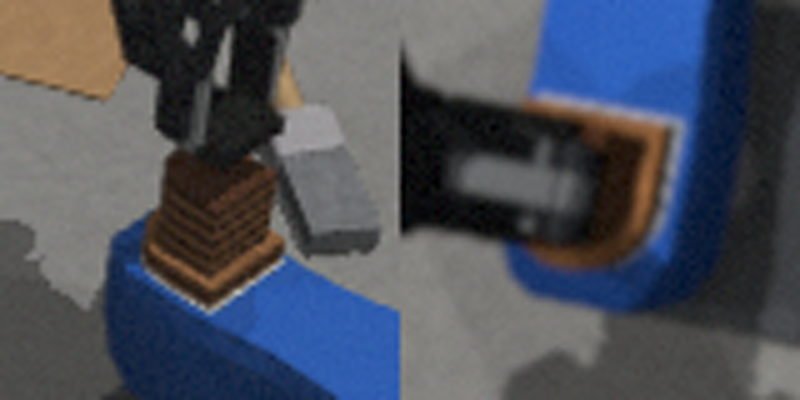

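The lift is held flat above the heel, and the heel sits square on the patch. Now to lower it.

To row units: 2 cm / 80 = 0.025, 1.7 cm / 80 = 0.0213.

Request:
play_rows(
  rot=[
    [0, 0, 0],
    [0, 0, 0],
    [0, 0, 0],
    [0, 0, 0],
    [0, 0, 0],
  ],
  offset=[
    [-0.0006, -0.0013, 0.0075],
    [-0.0006, -0.0013, 0.015],
    [-0.0006, -0.0013, 0.0213],
    [-0.0006, -0.0013, 0.025],
    [-0.0006, -0.0013, 0.025],
  ],
  hand=[3.5, 3.5, 3.5, 3.5, 3.5],
)

```text
time: 16.15
eef_pos: [0.571, 0.2532, 0.2464]
ee_rot: [3.141, 0.001, -0.212]
force: [0.1, 0.2, 0.1]
gripper_width: 0.0391
grip_force: 25.3
```

To row units: 0.26 cm / 80 = 0.0033, 0.18 cm / 80 = 0.0023.

Request:
play_rows(
  rot=[
    [0, 0, 0],
    [0, 0, 0],
    [0, 0, 0],
    [0, 0, 0],
    [0, 0, 0],
  ],
  offset=[
    [0, 0, 0.0013],
    [0, 0, 0.0023],
    [0, 0, 0.0033],
    [0, 0, 0.0033],
    [0, 0, 0.0033],
  ],
  hand=[3.5, 3.5, 3.5, 3.5, 3.5],
)

```text
time: 16.65
eef_pos: [0.5712, 0.2533, 0.2446]
ee_rot: [-3.142, -0.0, -0.212]
force: [0.1, -0.2, -0.2]
gripper_width: 0.0384
grip_force: 25.3
```

To row units: 0.06 cm / 80 = 0.0008.

Request:
play_rows(
  rot=[
    [0, 0, 0],
    [0, 0, 0],
    [0, 0, 0],
    [0, 0, 0],
    [0, 0, 0],
  ],
  offset=[
    [0, 0, 0.0008],
    [0, 0, 0.0008],
    [0, 0, 0.0008],
    [0, 0, 0.0008],
    [0, 0, 0.0008],
  ],
  hand=[3.5, 3.9, 4.1, 4.5, 5],
)

```text
time: 17.15
eef_pos: [0.5711, 0.2532, 0.2437]
ee_rot: [3.141, 0.0, -0.212]
force: [-0.3, -0.1, 0.3]
gripper_width: 0.0503
grip_force: 0.0
```

To row units: -3.5 cm / 80 = -0.0438, -2.5 cm / 80 = -0.0313.

Request:
play_rows(
  rot=[
    [0, 0, 0],
    [0, 0, 0],
    [0, 0, 0],
    [0, 0, 0],
    [0, 0, 0],
  ],
  offset=[
    [0, 0, -0.0025],
    [0, 0, -0.015],
    [0, 0, -0.0313],
    [0, 0, -0.0438],
    [0, 0, -0.0438],
  ],
  hand=[5.6, 6, 6, 6, 6],
)

```text
time: 17.65
eef_pos: [0.572, 0.2535, 0.2813]
ee_rot: [-3.139, -0.003, -0.213]
force: [0.5, -0.8, 0.0]
gripper_width: 0.0601
grip_force: 0.0
```

```bash
python3 - <<'E'
from m import *
# pot: grip line along board x later -> tool y along board x; tool yaw = 3.6-90 or +90
for g in(-86,94,-20,0): 
    pass
print(status.get_state()['joint_pos'])
plan((.52,.17,.26,-30),(.446,.092,.22,-45),(.446,.092,.13,-45))
s=optics.capture('scene');cv2.imwrite('pics/s7.png',cv2.resize(s[60:140,330:410],(600,600),interpolation=cv2.INTER_CUBIC))
E
```

```text
[-0.54828023  0.52035535  0.08951092  1.6126774  -0.05262353  1.00719738
 -2.22591593]
t 17.6 p [0.572  0.2535 0.2813] rpy [-3.139e+00 -3.000e-03 -2.130e-01] F [ 0.5 -0.8  0. ] w 0.0601
off [-3.32  9.26  2.13] rotz 17.8 len 10.1
off [-2.51 10.45  4.  ] rotz 15.0 len 11.5
off [ 0. -0.  9.] rotz -0.0 len 9.0
```

View pics/s7.png

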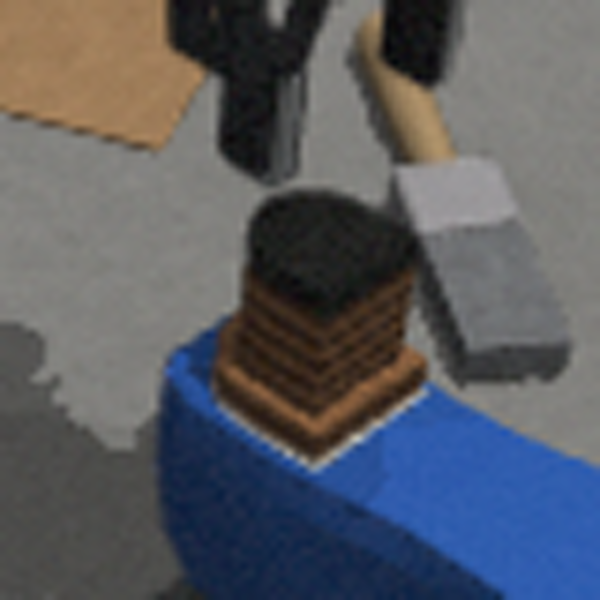

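To row units: 18.5 cm / 80 = 0.2313, 12 cm / 80 = 0.15, -12 degrees / 90 = -0.1333.

Request:
play_rows(
  rot=[
    [0, 0, 0],
    [0, 0, -0.0222],
    [0, 0, -0.0556],
    [0, 0, -0.0889],
    [0, 0, -0.1333],
  ],
  offset=[
    [-0.0075, 0.0188, 0],
    [-0.0375, 0.0625, 0.0063],
    [-0.0625, 0.1063, 0.0188],
    [-0.0875, 0.15, 0.0438],
    [-0.1113, 0.2313, 0.0625],
  ],
  hand=[7, 7, 7, 7, 7],
)

```text
time: 18.2
eef_pos: [0.4522, 0.108, 0.232]
ee_rot: [-3.141, 0.001, 0.002]
force: [1.5, -1.2, 0.3]
gripper_width: 0.0702
grip_force: 0.0
```

To row units: 2 cm / 80 = 0.025, 1 cm / 80 = 0.0125.

Request:
play_rows(
  rot=[
    [0, 0, 0],
    [0, 0, 0],
    [0, 0, 0],
    [0, 0, 0],
    [0, 0, 0],
  ],
  offset=[
    [0, 0, 0.0125],
    [0, 0, 0.025],
    [0, 0, 0.025],
    [0, 0, 0.025],
    [0, 0, 0.025],
  ],
  hand=[7, 7, 7, 7, 7],
)

```text
time: 18.7
eef_pos: [0.4548, 0.1088, 0.2132]
ee_rot: [-3.141, -0.001, -0.002]
force: [-0.3, 0.2, 0.4]
gripper_width: 0.0701
grip_force: 0.0
```

```bash
python3 - <<'E'
from m import *
plan((.446,.092,.16,0),(.446,.092,.084,0))
E
```

```text
t 18.7 p [0.4548 0.1088 0.2132] rpy [-3.141e+00 -1.000e-03 -2.000e-03] F [-0.3  0.2  0.4] w 0.0701
off [-0.88  1.68  5.32] rotz -0.1 len 5.7
off [0.  0.  7.6] rotz -0.0 len 7.6
```

To row units: 5.3 cm / 80 = 0.0663, 4.7 cm / 80 = 0.0588.

Request:
play_rows(
  rot=[
    [0, 0, 0],
    [0, 0, 0],
    [0, 0, 0],
    [0, 0, 0],
    [0, 0, 0],
  ],
  offset=[
    [-0.0038, 0.0075, 0.0163],
    [-0.0088, 0.0163, 0.0375],
    [-0.0113, 0.0213, 0.0588],
    [-0.0113, 0.0213, 0.0663],
    [-0.0113, 0.0213, 0.0663],
  ],
  hand=[7, 7, 7, 7, 7],
)

```text
time: 19.2
eef_pos: [0.4453, 0.0913, 0.1598]
ee_rot: [3.142, 0.001, -0.003]
force: [-0.3, 0.3, 0.2]
gripper_width: 0.0697
grip_force: 0.0
```

To row units: 7.5 cm / 80 = 0.0938, 7 cm / 80 = 0.0875.

Request:
play_rows(
  rot=[
    [0, 0, 0],
    [0, 0, 0],
    [0, 0, 0],
    [0, 0, 0],
    [0, 0, 0],
  ],
  offset=[
    [0, 0, 0.0188],
    [0, 0, 0.0438],
    [0, 0, 0.0688],
    [0, 0, 0.0875],
    [0, 0, 0.0938],
  ],
  hand=[7, 7, 7, 7, 7],
)

```text
time: 19.7
eef_pos: [0.4455, 0.0914, 0.0846]
ee_rot: [-3.141, 0.0, -0.002]
force: [-0.4, 0.8, -0.3]
gripper_width: 0.0701
grip_force: 0.0
```

Request:
play_rows(
  rot=[
    [0, 0, 0],
    [0, 0, 0],
    [0, 0, 0],
    [0, 0, 0],
    [0, 0, 0],
  ],
  offset=[
    [0, 0, 0],
    [0, 0, 0],
    [0, 0, 0],
    [0, 0, 0],
    [0, 0, 0],
  ],
  hand=[7, 6.2, 5.5, 4.8, 4.8],
  grip_force=30,
)

```text
time: 20.2
eef_pos: [0.4457, 0.0911, 0.0861]
ee_rot: [-3.141, -0.002, -0.003]
force: [-0.8, 1.2, 8.3]
gripper_width: 0.051
grip_force: 29.7
```

```bash
python3 - <<'E'
from m import *
plan((.446,.092,.20,0),(.48,-.07,.22,0),(.558,-.231,.2,0))
E
```

```text
t 20.2 p [0.4457 0.0911 0.0861] rpy [-3.141e+00 -2.000e-03 -3.000e-03] F [-0.8  1.2  8.3] w 0.051
off [  0.03  -0.09 -11.39] rotz -0.2 len 11.4
off [ 3.4 16.2 -2. ] rotz -0.0 len 16.7
off [ 7.8 16.1  2. ] rotz -0.0 len 18.0
```

To row units: -11.5 cm / 80 = -0.1438, -10.5 cm / 80 = -0.1313.

Request:
play_rows(
  rot=[
    [0, 0, 0],
    [0, 0, 0],
    [0, 0, 0],
    [0, 0, 0],
    [0, 0, 0],
  ],
  offset=[
    [0, 0, -0.0188],
    [0, 0, -0.0563],
    [0, 0, -0.1],
    [0, 0, -0.1313],
    [0, 0, -0.1438],
  ],
  hand=[4.8, 4.8, 4.8, 4.8, 4.8],
)

```text
time: 20.7
eef_pos: [0.4458, 0.0909, 0.2027]
ee_rot: [-3.14, -0.004, -0.003]
force: [0.4, 0.2, -1.9]
gripper_width: 0.0508
grip_force: 32.2
```

To row units: 16.2 cm / 80 = 0.2025, 13.5 cm / 80 = 0.1688.

Request:
play_rows(
  rot=[
    [0, 0, 0],
    [0, 0, 0],
    [0, 0, 0],
    [0, 0, 0],
    [0, 0, 0],
  ],
  offset=[
    [0.0075, 0.0375, 0],
    [0.0175, 0.0813, -0.0063],
    [0.0275, 0.125, -0.0125],
    [0.0363, 0.1688, -0.0125],
    [0.0425, 0.2025, -0.0125],
  ],
  hand=[4.8, 4.8, 4.8, 4.8, 4.8],
)

```text
time: 21.2
eef_pos: [0.4786, -0.0735, 0.2098]
ee_rot: [3.141, 0.0, -0.004]
force: [0.3, 0.4, -0.9]
gripper_width: 0.051
grip_force: 32.2
```

To row units: 16.1 cm / 80 = 0.2013, 14.5 cm / 80 = 0.1813.

Request:
play_rows(
  rot=[
    [0, 0, 0],
    [0, 0, 0],
    [0, 0, 0],
    [0, 0, 0],
    [0, 0, 0],
  ],
  offset=[
    [0.02, 0.0438, 0],
    [0.0438, 0.0938, 0],
    [0.0688, 0.1438, 0.0063],
    [0.0875, 0.1813, 0.0125],
    [0.0975, 0.2013, 0.0125],
  ],
  hand=[4.8, 4.8, 4.8, 4.8, 4.8],
)

```text
time: 21.7
eef_pos: [0.5561, -0.2358, 0.1986]
ee_rot: [3.141, 0.001, -0.006]
force: [-0.6, 0.3, -1.2]
gripper_width: 0.0507
grip_force: 32.2
```

To row units: 6 cm / 80 = 0.075, 5 cm / 80 = 0.0625.

Request:
play_rows(
  rot=[
    [0, 0, 0],
    [0, 0, 0],
    [0, 0, 0],
    [0, 0, 0],
    [0, 0, 0],
  ],
  offset=[
    [0, 0, 0.0125],
    [0, 0, 0.0375],
    [0, 0, 0.0625],
    [0, 0, 0.075],
    [0, 0, 0.075],
  ],
  hand=[4.8, 4.8, 4.8, 4.8, 4.8],
)

```text
time: 22.2
eef_pos: [0.5551, -0.2314, 0.1383]
ee_rot: [-3.14, 0.003, -0.002]
force: [-0.8, 0.4, -1.3]
gripper_width: 0.0507
grip_force: 32.2
```

```bash
python3 - <<'E'
from m import *
plan((.558,-.231,.094,0))
E
```

```text
t 22.2 p [ 0.5551 -0.2314  0.1383] rpy [-3.14e+00  3.00e-03 -2.00e-03] F [-0.8  0.4 -1.3] w 0.0507
off [ 0.29 -0.04  4.43] rotz -0.1 len 4.4
```

To row units: 3.9 cm / 80 = 0.0488, 3.2 cm / 80 = 0.04.

Request:
play_rows(
  rot=[
    [0, 0, 0],
    [0, 0, 0],
    [0, 0, 0],
    [0, 0, 0],
    [0, 0, 0],
  ],
  offset=[
    [0.0013, 0, 0.0125],
    [0.0013, 0, 0.0275],
    [0.0013, 0, 0.04],
    [0.0013, 0, 0.0488],
    [0.0013, 0, 0.0488],
  ],
  hand=[4.8, 4.8, 4.8, 4.8, 4.8],
)

```text
time: 22.7
eef_pos: [0.5566, -0.2323, 0.0999]
ee_rot: [-3.141, 0.002, -0.003]
force: [-0.7, -0.1, -1.1]
gripper_width: 0.0511
grip_force: 32.2
```

```bash
python3 - <<'E'
from m import *
plan((.558,-.231,.094,0))
E
```

```text
t 22.7 p [ 0.5566 -0.2323  0.0999] rpy [-3.141e+00  2.000e-03 -3.000e-03] F [-0.7 -0.1 -1.1] w 0.0511
off [ 0.14 -0.13  0.59] rotz -0.2 len 0.6
```

To row units: 0.65 cm / 80 = 0.0081, 0.5 cm / 80 = 0.0063.

Request:
play_rows(
  rot=[
    [0, 0, 0],
    [0, 0, 0],
    [0, 0, 0],
    [0, 0, 0],
    [0, 0, 0],
  ],
  offset=[
    [0.0019, -0.0013, 0],
    [0.0019, -0.0013, 0.0038],
    [0.0019, -0.0013, 0.0063],
    [0.0019, -0.0013, 0.0081],
    [0.0019, -0.0013, 0.0081],
  ],
  hand=[4.8, 4.8, 4.8, 4.8, 4.8],
)

```text
time: 23.2
eef_pos: [0.5586, -0.2315, 0.0945]
ee_rot: [-3.142, 0.0, -0.003]
force: [-0.4, -0.9, -1.3]
gripper_width: 0.0506
grip_force: 32.2
```

Request:
play_rows(
  rot=[
    [0, 0, 0],
    [0, 0, 0],
    [0, 0, 0],
    [0, 0, 0],
    [0, 0, 0],
  ],
  offset=[
    [0, 0, 0],
    [0, 0, 0],
    [0, 0, 0],
    [0, 0, 0],
    [0, 0, 0],
  ],
  hand=[4.9, 5.2, 5.6, 6.2, 6.8],
)

```text
time: 23.7
eef_pos: [0.5588, -0.2315, 0.0947]
ee_rot: [3.142, -0.0, -0.003]
force: [-0.2, 0.2, -0.1]
gripper_width: 0.0677
grip_force: 0.0
```

To row units: -14 cm / 80 = -0.175, -11 cm / 80 = -0.1375.

Request:
play_rows(
  rot=[
    [0, 0, 0],
    [0, 0, 0],
    [0, 0, 0],
    [0, 0, 0],
    [0, 0, 0],
  ],
  offset=[
    [0, 0, -0.0088],
    [0, 0, -0.0375],
    [0, 0, -0.0875],
    [0, 0, -0.1375],
    [0, 0, -0.175],
  ],
  hand=[7, 7, 7, 7, 7],
)

```text
time: 24.2
eef_pos: [0.559, -0.2317, 0.2377]
ee_rot: [3.141, -0.002, -0.003]
force: [0.9, -0.4, 0.1]
gripper_width: 0.0701
grip_force: 0.0
```

```bash
python3 - <<'E'
from m import *
plan((.48,-.05,.24,45),(.41,.13,.24,90),(.399,.239,.2,94))
E
```

```text
t 24.2 p [ 0.559  -0.2317  0.2377] rpy [ 3.141e+00 -2.000e-03 -3.000e-03] F [ 0.9 -0.4  0.1] w 0.0701
off [ -7.95 -18.15  -0.23] rotz -45.2 len 19.8
off [  7.78 -17.68  -0.  ] rotz -45.0 len 19.3
off [10.9 -1.1  4. ] rotz -4.0 len 11.7
```

To row units: -18.1 cm / 80 = -0.2263, -15 cm / 80 = -0.1875, -40 degrees / 90 = -0.4444.

Request:
play_rows(
  rot=[
    [0, 0, -0.0889],
    [0, 0, -0.1778],
    [0, 0, -0.2667],
    [0, 0, -0.3556],
    [0, 0, -0.4444],
  ],
  offset=[
    [-0.0163, -0.0375, 0],
    [-0.0375, -0.0875, 0],
    [-0.0625, -0.1375, 0],
    [-0.085, -0.1875, 0],
    [-0.0988, -0.2263, 0],
  ],
  hand=[5, 5, 5, 5, 5],
)

```text
time: 24.7
eef_pos: [0.4787, -0.0482, 0.2353]
ee_rot: [3.142, -0.0, 0.702]
force: [-0.3, 0.4, 0.5]
gripper_width: 0.0502
grip_force: 0.0
```

To row units: -17 cm / 80 = -0.2125, -13.6 cm / 80 = -0.17, -40 degrees / 90 = -0.4444.

Request:
play_rows(
  rot=[
    [0, 0, -0.0889],
    [0, 0, -0.1778],
    [0, 0, -0.2667],
    [0, 0, -0.3556],
    [0, 0, -0.4444],
  ],
  offset=[
    [0.0188, -0.0425, 0],
    [0.0375, -0.085, 0],
    [0.0575, -0.1275, 0],
    [0.0775, -0.17, 0],
    [0.0963, -0.2125, 0],
  ],
  hand=[5, 5, 5, 5, 5],
)

```text
time: 25.2
eef_pos: [0.4301, 0.1309, 0.2353]
ee_rot: [3.14, -0.0, 1.399]
force: [0.1, -0.0, -0.1]
gripper_width: 0.0504
grip_force: 0.0
```

To row units: 10.2 cm / 80 = 0.1275, 8 cm / 80 = 0.1, -14 degrees / 90 = -0.1556.

Request:
play_rows(
  rot=[
    [0, 0, -0.0444],
    [0, 0, -0.1],
    [0, 0, -0.1556],
    [0, 0, -0.1556],
    [0, 0, -0.1556],
  ],
  offset=[
    [0.0313, -0.015, 0],
    [0.0625, -0.0313, 0],
    [0.1, -0.0488, 0],
    [0.1275, -0.0625, 0],
    [0.1275, -0.0625, 0],
  ],
  hand=[5, 5, 5, 5, 5],
)

```text
time: 25.7
eef_pos: [0.3983, 0.2422, 0.2354]
ee_rot: [3.14, -0.002, 1.642]
force: [0.5, 0.7, 0.2]
gripper_width: 0.0497
grip_force: 0.0
```

To row units: 2.5 cm / 80 = 0.0313, 2 cm / 80 = 0.025.

Request:
play_rows(
  rot=[
    [0, 0, 0],
    [0, 0, 0],
    [0, 0, 0],
    [0, 0, 0],
    [0, 0, 0],
  ],
  offset=[
    [0, 0, 0.0125],
    [0, 0, 0.025],
    [0, 0, 0.0313],
    [0, 0, 0.0313],
    [0, 0, 0.0313],
  ],
  hand=[5, 5, 5, 5, 5],
)

```text
time: 26.2
eef_pos: [0.3994, 0.2383, 0.2094]
ee_rot: [-3.141, 0.0, 1.637]
force: [0.2, 0.3, 0.7]
gripper_width: 0.0504
grip_force: 0.0
```

```bash
python3 - <<'E'
from m import *
plan((.399,.2395,.17,94),(.399,.2395,.125,94))
t=optics.capture('top'); cv2.imwrite('pics/top3.png',t)
q=cont(t,436,203,25,lambda h,b:(h[...,1]<40)&(h[...,2]>150)); c=rect('top',q,.078,'pot')
E
```

```text
t 26.2 p [0.3994 0.2383 0.2094] rpy [-3.141  0.     1.637] F [0.2 0.3 0.7] w 0.0504
off [ 0.12 -0.03  3.94] rotz -0.2 len 3.9
off [0.  0.  4.5] rotz -0.0 len 4.5
pot top c [ 559. -232.] size [45.3 45.3] ang -29.2
```

Request:
play_rows(
  rot=[
    [0, 0, 0],
    [0, 0, 0],
    [0, 0, 0],
    [0, 0, 0],
    [0, 0, 0],
  ],
  offset=[
    [0.0013, 0, 0.025],
    [0.0013, 0, 0.0563],
    [0.0013, 0, 0.0875],
    [0.0013, 0, 0.1088],
    [0.0013, 0, 0.1088],
  ],
  hand=[5, 5, 5, 5, 5],
)

```text
time: 26.75
eef_pos: [0.3986, 0.2394, 0.1212]
ee_rot: [-3.139, 0.001, 1.638]
force: [-0.5, -0.2, 1.0]
gripper_width: 0.0504
grip_force: 0.0
```

Request:
play_rows(
  rot=[
    [0, 0, 0],
    [0, 0, 0],
    [0, 0, 0],
    [0, 0, 0],
    [0, 0, 0],
  ],
  offset=[
    [0, 0, 0],
    [0, 0, 0],
    [0, 0, 0],
    [0, 0, 0],
    [0, 0, 0],
  ],
  hand=[4.5, 3.5, 2.7, 2, 1.8],
)

```text
time: 27.25
eef_pos: [0.3997, 0.24, 0.1233]
ee_rot: [3.14, -0.001, 1.637]
force: [-0.8, 0.1, 7.9]
gripper_width: 0.0215
grip_force: 29.7
```

```bash
python3 - <<'E'
from m import *
plan((.399,.2395,.24,94),(.43,.05,.25,94),(.50,-.1,.24,94),(.553,-.151,.2,93.6))
s=optics.capture('scene');cv2.imwrite('pics/s8.png',cv2.resize(s[70:150,260:340],(600,600),interpolation=cv2.INTER_CUBIC))
E
```

```text
t 27.2 p [0.3997 0.24   0.1233] rpy [ 3.140e+00 -1.000e-03  1.637e+00] F [-0.8  0.1  7.9] w 0.0215
off [ -0.05  -0.07 -11.67] rotz -0.2 len 11.7
off [-19.12   1.77  -1.  ] rotz -0.0 len 19.2
off [-15.45   5.94   1.  ] rotz -0.0 len 16.6
off [-5.46  4.93  4.  ] rotz 0.4 len 8.4
```

View pics/s8.png

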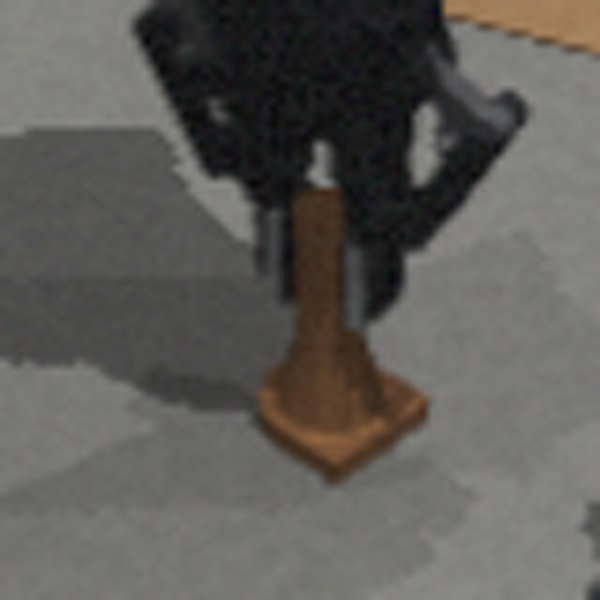

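The stem is gripped upright at mid-height. Now to carry it to the left spot.

To row units: -12 cm / 80 = -0.15, -11 cm / 80 = -0.1375.

Request:
play_rows(
  rot=[
    [0, 0, 0],
    [0, 0, 0],
    [0, 0, 0],
    [0, 0, 0],
    [0, 0, 0],
  ],
  offset=[
    [0, 0, -0.0188],
    [0, 0, -0.0563],
    [0, 0, -0.1],
    [0, 0, -0.1375],
    [0, 0, -0.15],
  ],
  hand=[1.8, 1.8, 1.8, 1.8, 1.8],
)

```text
time: 27.8
eef_pos: [0.3998, 0.2404, 0.2454]
ee_rot: [3.138, -0.002, 1.637]
force: [0.6, 0.1, -0.3]
gripper_width: 0.0213
grip_force: 29.5
```

To row units: -19 cm / 80 = -0.2375, -15.5 cm / 80 = -0.1938.

Request:
play_rows(
  rot=[
    [0, 0, 0],
    [0, 0, 0],
    [0, 0, 0],
    [0, 0, 0],
    [0, 0, 0],
  ],
  offset=[
    [-0.0375, 0.0038, 0],
    [-0.0875, 0.0088, 0],
    [-0.1438, 0.0138, 0],
    [-0.1938, 0.0188, 0],
    [-0.2375, 0.0225, 0],
  ],
  hand=[1.8, 1.8, 1.8, 1.8, 1.8],
)

```text
time: 28.3
eef_pos: [0.4295, 0.0491, 0.2421]
ee_rot: [-3.141, 0.001, 1.637]
force: [1.6, 1.1, -0.2]
gripper_width: 0.0213
grip_force: 29.5
```

To row units: -15.5 cm / 80 = -0.1938, -13 cm / 80 = -0.1625.

Request:
play_rows(
  rot=[
    [0, 0, 0],
    [0, 0, 0],
    [0, 0, 0],
    [0, 0, 0],
    [0, 0, 0],
  ],
  offset=[
    [-0.04, 0.015, 0],
    [-0.0813, 0.0313, 0],
    [-0.1225, 0.0475, 0],
    [-0.1625, 0.0625, 0],
    [-0.1938, 0.0738, 0],
  ],
  hand=[1.8, 1.8, 1.8, 1.8, 1.8],
)

```text
time: 28.8
eef_pos: [0.4993, -0.1016, 0.2418]
ee_rot: [-3.141, 0.0, 1.636]
force: [-0.2, 0.1, -1.1]
gripper_width: 0.0212
grip_force: 29.5
```

To row units: -5.5 cm / 80 = -0.0688, 5 cm / 80 = 0.0625.

Request:
play_rows(
  rot=[
    [0, 0, 0],
    [0, 0, 0],
    [0, 0, 0],
    [0, 0, 0],
    [0, 0, 0],
  ],
  offset=[
    [-0.025, 0.0225, 0.0125],
    [-0.05, 0.045, 0.0313],
    [-0.0688, 0.0613, 0.05],
    [-0.0688, 0.0613, 0.0625],
    [-0.0688, 0.0613, 0.0625],
  ],
  hand=[1.8, 1.8, 1.8, 1.8, 1.8],
)

```text
time: 29.3
eef_pos: [0.5504, -0.1507, 0.1904]
ee_rot: [-3.138, -0.001, 1.637]
force: [-0.3, 0.7, 0.1]
gripper_width: 0.0213
grip_force: 29.5
```

Request:
play_rows(
  rot=[
    [0, 0, 0],
    [0, 0, 0],
    [0, 0, 0],
    [0, 0, 0],
    [0, 0, 0],
  ],
  offset=[
    [0, 0, 0.0125],
    [0, 0, 0.0313],
    [0, 0, 0.0438],
    [0, 0, 0.0438],
    [0, 0, 0.0438],
  ],
  hand=[1.8, 1.8, 1.8, 1.8, 1.8],
)

```text
time: 29.8
eef_pos: [0.5516, -0.1505, 0.1578]
ee_rot: [-3.142, -0.0, 1.638]
force: [-0.4, 0.4, -0.9]
gripper_width: 0.021
grip_force: 29.5
```

```bash
python3 - <<'E'
from m import *
plan((.553,-.151,.131,93.6))
E
```

```text
t 29.8 p [ 0.5516 -0.1505  0.1578] rpy [-3.142 -0.     1.638] F [-0.4  0.4 -0.9] w 0.021
off [-0.06  0.14  2.68] rotz 0.3 len 2.7
```

Request:
play_rows(
  rot=[
    [0, 0, 0],
    [0, 0, 0],
    [0, 0, 0],
    [0, 0, 0],
    [0, 0, 0],
  ],
  offset=[
    [0, 0.0015, 0.0088],
    [0, 0.0015, 0.0188],
    [0, 0.0015, 0.0263],
    [0, 0.0015, 0.03],
    [0, 0.0015, 0.03],
  ],
  hand=[1.8, 1.8, 1.8, 1.8, 1.8],
)

```text
time: 30.3
eef_pos: [0.5526, -0.1507, 0.133]
ee_rot: [-3.141, -0.0, 1.638]
force: [0.3, -0.7, -0.6]
gripper_width: 0.0217
grip_force: 29.5
```

To row units: 0.3 cm / 80 = 0.0038, 0.2 cm / 80 = 0.0025.

Request:
play_rows(
  rot=[
    [0, 0, 0],
    [0, 0, 0],
    [0, 0, 0],
    [0, 0, 0],
    [0, 0, 0],
  ],
  offset=[
    [0, 0, 0.0013],
    [0, 0, 0.0025],
    [0, 0, 0.0038],
    [0, 0, 0.0038],
    [0, 0, 0.0038],
  ],
  hand=[1.8, 1.8, 1.8, 1.8, 1.8],
)

```text
time: 30.8
eef_pos: [0.5531, -0.1508, 0.1314]
ee_rot: [3.141, 0.0, 1.638]
force: [-1.4, 0.4, 6.9]
gripper_width: 0.0213
grip_force: 30.1
```

Request:
play_rows(
  rot=[
    [0, 0, 0],
    [0, 0, 0],
    [0, 0, 0],
    [0, 0, 0],
    [0, 0, 0],
  ],
  offset=[
    [0, 0, 0],
    [0, 0, 0],
    [0, 0, 0],
    [0, 0, 0],
    [0, 0, 0],
  ],
  hand=[2, 2.3, 2.8, 3.5, 4.5],
)

```text
time: 31.3
eef_pos: [0.5528, -0.1508, 0.1305]
ee_rot: [-3.142, -0.0, 1.638]
force: [-0.5, 0.7, -0.6]
gripper_width: 0.0451
grip_force: 0.0
```

To row units: -10 cm / 80 = -0.125, -9 cm / 80 = -0.1125.

Request:
play_rows(
  rot=[
    [0, 0, 0],
    [0, 0, 0],
    [0, 0, 0],
    [0, 0, 0],
    [0, 0, 0],
  ],
  offset=[
    [0, 0, -0.0088],
    [0, 0, -0.0375],
    [0, 0, -0.075],
    [0, 0, -0.1125],
    [0, 0, -0.125],
  ],
  hand=[5, 5, 5, 5, 5],
)

```text
time: 31.8
eef_pos: [0.5539, -0.1508, 0.2339]
ee_rot: [3.137, 0.001, 1.638]
force: [0.4, 1.0, -0.6]
gripper_width: 0.0501
grip_force: 0.0
```

```bash
python3 - <<'E'
from m import *
plan((.556,-.0195,.22,93.6),(.556,-.0195,.12,93.6))
E
```

```text
t 31.8 p [ 0.5539 -0.1508  0.2339] rpy [3.137e+00 1.000e-03 1.638e+00] F [ 0.4  1.  -0.6] w 0.0501
off [13.09  1.08  1.39] rotz 0.2 len 13.2
off [ 0.  0. 10.] rotz -0.0 len 10.0
```

To row units: 13 cm / 80 = 0.1625, 10 cm / 80 = 0.125.

Request:
play_rows(
  rot=[
    [0, 0, 0],
    [0, 0, 0],
    [0, 0, 0],
    [0, 0, 0],
    [0, 0, 0],
  ],
  offset=[
    [0.0313, 0.0025, 0],
    [0.075, 0.0063, 0.0063],
    [0.125, 0.01, 0.0125],
    [0.1625, 0.0125, 0.0188],
    [0.1625, 0.0125, 0.0188],
  ],
  hand=[7, 7, 7, 7, 7],
)

```text
time: 32.3
eef_pos: [0.5537, -0.015, 0.2152]
ee_rot: [-3.141, -0.003, 1.645]
force: [0.4, -0.0, -0.1]
gripper_width: 0.0703
grip_force: 0.0
```

To row units: 10 cm / 80 = 0.125, 8 cm / 80 = 0.1.

Request:
play_rows(
  rot=[
    [0, 0, 0],
    [0, 0, 0],
    [0, 0, 0],
    [0, 0, 0],
    [0, 0, 0],
  ],
  offset=[
    [0, 0, 0.025],
    [0, 0, 0.0625],
    [0, 0, 0.1],
    [0, 0, 0.125],
    [0, 0, 0.125],
  ],
  hand=[7, 7, 7, 7, 7],
)

```text
time: 32.8
eef_pos: [0.5526, -0.0212, 0.1131]
ee_rot: [-3.137, 0.0, 1.637]
force: [-0.6, -0.8, -0.8]
gripper_width: 0.0699
grip_force: 0.0
```

```bash
python3 - <<'E'
from m import *
plan((.556,-.0195,.078,93.6))
t=optics.capture('top'); s=optics.capture('scene'); cv2.imwrite('pics/top4.png',t)
cv2.imwrite('pics/s9.png',cv2.resize(np.hstack([s[150:330,170:390],t[80:260,290:510]]),(800,327),interpolation=cv2.INTER_CUBIC))
E
```

```text
t 32.8 p [ 0.5526 -0.0212  0.1131] rpy [-3.137  0.     1.637] F [-0.6 -0.8 -0.8] w 0.0699
off [0.15 0.35 3.51] rotz 0.2 len 3.5
```

View pics/s9.png

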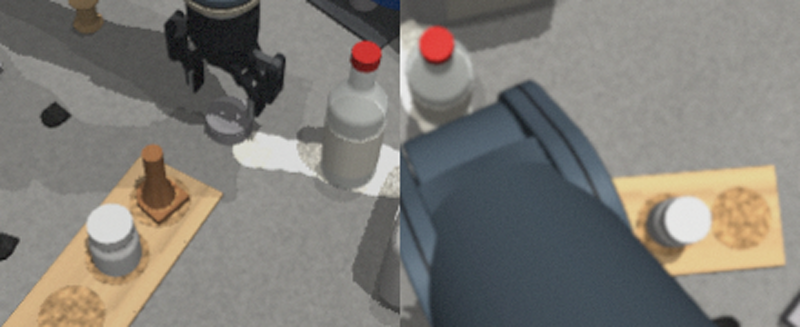

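The pot and slim heel stand on their spots, and the bottle is clear. The fingers are over the tin.

To row units: 3.5 cm / 80 = 0.0438, 0.25 cm / 80 = 0.0031.

Request:
play_rows(
  rot=[
    [0, 0, 0],
    [0, 0, 0],
    [0, 0, 0],
    [0, 0, 0],
    [0, 0, 0],
  ],
  offset=[
    [0.0013, 0.0031, 0.0063],
    [0.0013, 0.0031, 0.0213],
    [0.0013, 0.0031, 0.035],
    [0.0013, 0.0031, 0.0438],
    [0.0013, 0.0031, 0.0438],
  ],
  hand=[7, 7, 7, 7, 7],
)

```text
time: 33.4
eef_pos: [0.5559, -0.0192, 0.0793]
ee_rot: [-3.139, -0.0, 1.638]
force: [-0.1, 1.0, 0.2]
gripper_width: 0.07
grip_force: 0.0
```

Request:
play_rows(
  rot=[
    [0, 0, 0],
    [0, 0, 0],
    [0, 0, 0],
    [0, 0, 0],
    [0, 0, 0],
  ],
  offset=[
    [0, 0, 0],
    [0, 0, 0],
    [0, 0, 0],
    [0, 0, 0],
    [0, 0, 0],
  ],
  hand=[6.6, 6.1, 5.6, 5.2, 5.2],
)

```text
time: 33.9
eef_pos: [0.5568, -0.0192, 0.0812]
ee_rot: [3.141, 0.0, 1.638]
force: [-2.0, -0.0, 5.4]
gripper_width: 0.0537
grip_force: 31.0
```

```bash
python3 - <<'E'
from m import *
plan((.556,-.0195,.2,93.6),(.556,-.17,.22,93.6),(.563,-.311,.2,93.6))
E
```

```text
t 33.9 p [ 0.5568 -0.0192  0.0812] rpy [3.141 0.    1.638] F [-2.  -0.   5.4] w 0.0537
off [ -0.02  -0.08 -11.88] rotz 0.2 len 11.9
off [-15.02  -0.94  -2.  ] rotz -0.0 len 15.2
off [-14.12  -0.19   2.  ] rotz -0.0 len 14.3
```

To row units: -14 cm / 80 = -0.175, -13 cm / 80 = -0.1625.

Request:
play_rows(
  rot=[
    [0, 0, 0],
    [0, 0, 0],
    [0, 0, 0],
    [0, 0, 0],
    [0, 0, 0],
  ],
  offset=[
    [0, 0, -0.0188],
    [0, 0, -0.0625],
    [0, 0, -0.1125],
    [0, 0, -0.1625],
    [0, 0, -0.175],
  ],
  hand=[5, 5, 5, 5, 5],
)

```text
time: 34.4
eef_pos: [0.558, -0.019, 0.2247]
ee_rot: [3.135, 0.0, 1.637]
force: [-0.2, -0.5, -0.8]
gripper_width: 0.0536
grip_force: 32.5
```

```bash
python3 - <<'E'
from m import *
plan((.556,-.17,.22,93.6),(.563,-.311,.22,93.6))
s=optics.capture('scene')
cv2.imwrite('pics/s10.png',cv2.resize(s[110:260,200:360],(640,600),interpolation=cv2.INTER_CUBIC))
E
```

```text
t 34.4 p [ 0.558  -0.019   0.2247] rpy [3.135 0.    1.637] F [-0.2 -0.5 -0.8] w 0.0536
off [-15.05  -1.21   0.47] rotz 0.2 len 15.1
off [-14.12  -0.19  -0.  ] rotz -0.0 len 14.1
```

View pics/s10.png

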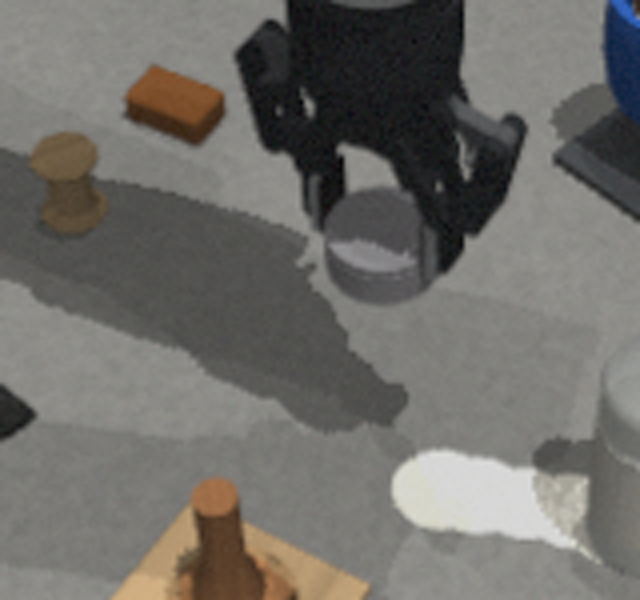

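The tin is held and looks level. Now to carry it to the right spot.

To row units: -15 cm / 80 = -0.1875, -12.5 cm / 80 = -0.1563.

Request:
play_rows(
  rot=[
    [0, 0, 0],
    [0, 0, 0],
    [0, 0, 0],
    [0, 0, 0],
    [0, 0, 0],
  ],
  offset=[
    [-0.0313, -0.0025, 0],
    [-0.0688, -0.005, 0],
    [-0.1125, -0.0088, 0],
    [-0.1563, -0.0113, 0],
    [-0.1875, -0.0125, 0],
  ],
  hand=[5, 5, 5, 5, 5],
)

```text
time: 34.95
eef_pos: [0.5555, -0.1724, 0.2189]
ee_rot: [-3.139, 0.0, 1.636]
force: [1.0, -0.3, -1.2]
gripper_width: 0.0537
grip_force: 32.5
```

To row units: -14 cm / 80 = -0.175, -11 cm / 80 = -0.1375.

Request:
play_rows(
  rot=[
    [0, 0, 0],
    [0, 0, 0],
    [0, 0, 0],
    [0, 0, 0],
    [0, 0, 0],
  ],
  offset=[
    [-0.0375, 0, 0],
    [-0.0875, 0, 0],
    [-0.1375, 0, 0],
    [-0.175, -0.0013, 0],
    [-0.175, -0.0013, 0],
  ],
  hand=[5, 5, 5, 5, 5],
)

```text
time: 35.45
eef_pos: [0.563, -0.3152, 0.2182]
ee_rot: [-3.138, 0.002, 1.631]
force: [-0.6, 0.2, -1.7]
gripper_width: 0.0536
grip_force: 32.5
```

To row units: 10 cm / 80 = 0.125, 8 cm / 80 = 0.1.

Request:
play_rows(
  rot=[
    [0, 0, 0],
    [0, 0, 0],
    [0, 0, 0],
    [0, 0, 0],
    [0, 0, 0],
  ],
  offset=[
    [0, 0, 0.025],
    [0, 0, 0.0625],
    [0, 0, 0.1],
    [0, 0, 0.125],
    [0, 0, 0.125],
  ],
  hand=[5, 5, 5, 5, 5],
)

```text
time: 35.95
eef_pos: [0.5629, -0.3078, 0.1164]
ee_rot: [-3.135, -0.004, 1.639]
force: [-0.2, 0.3, -1.0]
gripper_width: 0.0537
grip_force: 32.4
```

To row units: 1 cm / 80 = 0.0125, 0.5 cm / 80 = 0.0063.

Request:
play_rows(
  rot=[
    [0, 0, 0],
    [0, 0, 0],
    [0, 0, 0],
    [0, 0, 0],
    [0, 0, 0],
  ],
  offset=[
    [0, 0, 0.0063],
    [0, 0, 0.0125],
    [0, 0, 0.0125],
    [0, 0, 0.0125],
    [0, 0, 0.0125],
  ],
  hand=[5, 5, 5, 5, 5],
)

```text
time: 36.45
eef_pos: [0.5652, -0.3095, 0.1112]
ee_rot: [3.141, 0.001, 1.638]
force: [1.0, 0.1, -0.6]
gripper_width: 0.0539
grip_force: 32.4
```

```bash
python3 - <<'E'
from m import *
plan((.563,-.311,.0895,93.6))
E
```

```text
t 36.5 p [ 0.5652 -0.3095  0.1112] rpy [3.141e+00 1.000e-03 1.638e+00] F [ 1.   0.1 -0.6] w 0.0539
off [-0.14 -0.23  2.17] rotz 0.2 len 2.2
```

Request:
play_rows(
  rot=[
    [0, 0, 0],
    [0, 0, 0],
    [0, 0, 0],
    [0, 0, 0],
    [0, 0, 0],
  ],
  offset=[
    [-0.0013, -0.0025, 0.0063],
    [-0.0019, -0.0025, 0.0138],
    [-0.0019, -0.0025, 0.02],
    [-0.0019, -0.0025, 0.0238],
    [-0.0019, -0.0025, 0.0238],
  ],
  hand=[5, 5, 5, 5, 5],
)

```text
time: 36.95
eef_pos: [0.5628, -0.3108, 0.0908]
ee_rot: [-3.141, -0.001, 1.638]
force: [0.1, 0.1, -2.0]
gripper_width: 0.0537
grip_force: 32.4
```

To row units: 0.3 cm / 80 = 0.0038, 0.2 cm / 80 = 0.0025.

Request:
play_rows(
  rot=[
    [0, 0, 0],
    [0, 0, 0],
    [0, 0, 0],
    [0, 0, 0],
    [0, 0, 0],
  ],
  offset=[
    [0, 0, 0.0013],
    [0, 0, 0.0025],
    [0, 0, 0.0038],
    [0, 0, 0.0038],
    [0, 0, 0.0038],
  ],
  hand=[5, 5, 5, 5, 5],
)

```text
time: 37.45
eef_pos: [0.5632, -0.311, 0.0893]
ee_rot: [3.141, 0.0, 1.638]
force: [-1.4, 0.8, 4.7]
gripper_width: 0.0538
grip_force: 33.1
```

Request:
play_rows(
  rot=[
    [0, 0, 0],
    [0, 0, 0],
    [0, 0, 0],
    [0, 0, 0],
    [0, 0, 0],
  ],
  offset=[
    [0, 0, 0],
    [0, 0, 0],
    [0, 0, 0],
    [0, 0, 0],
    [0, 0, 0],
  ],
  hand=[5.3, 5.6, 6, 6.5, 7],
)

```text
time: 37.95
eef_pos: [0.5631, -0.311, 0.0885]
ee_rot: [-3.142, -0.0, 1.638]
force: [0.4, 0.4, 0.3]
gripper_width: 0.0701
grip_force: 0.0
```

To row units: -14 cm / 80 = -0.175, -11 cm / 80 = -0.1375.

Request:
play_rows(
  rot=[
    [0, 0, 0],
    [0, 0, 0],
    [0, 0, 0],
    [0, 0, 0],
    [0, 0, 0],
  ],
  offset=[
    [0, 0, -0.0088],
    [0, 0, -0.0375],
    [0, 0, -0.0875],
    [0, 0, -0.1375],
    [0, 0, -0.175],
  ],
  hand=[7, 7, 7, 7, 7],
)

```text
time: 38.45
eef_pos: [0.5635, -0.311, 0.2317]
ee_rot: [3.139, 0.001, 1.638]
force: [0.6, -0.5, 0.4]
gripper_width: 0.07
grip_force: 0.0
```

To row units: -19 cm / 80 = -0.2375, -15 cm / 80 = -0.1875.

Request:
play_rows(
  rot=[
    [0, 0, 0],
    [0, 0, 0],
    [0, 0, 0],
    [0, 0, 0],
    [0, 0, 0],
  ],
  offset=[
    [-0.0375, 0.025, 0],
    [-0.0875, 0.05, 0],
    [-0.1375, 0.0875, 0],
    [-0.1875, 0.1125, 0],
    [-0.2375, 0.1375, 0],
  ],
  hand=[7, 7, 7, 7, 7],
)

```text
time: 38.95
eef_pos: [0.6861, -0.4946, 0.2294]
ee_rot: [3.141, 0.0, 1.638]
force: [1.6, -0.8, -0.9]
gripper_width: 0.0701
grip_force: 0.0
```

To row units: 13 cm / 80 = 0.1625, 10 cm / 80 = 0.125.

Request:
play_rows(
  rot=[
    [0, 0, 0],
    [0, 0, 0],
    [0, 0, 0],
    [0, 0, 0],
    [0, 0, 0],
  ],
  offset=[
    [-0.025, 0.0375, 0],
    [-0.05, 0.075, 0],
    [-0.075, 0.125, 0],
    [-0.075, 0.1625, 0],
    [-0.075, 0.1625, 0],
  ],
  hand=[7, 7, 7, 7, 7],
)

```text
time: 39.45
eef_pos: [0.7756, -0.5371, 0.2132]
ee_rot: [-3.13, 0.009, 1.63]
force: [-3.5, -4.4, -1.2]
gripper_width: 0.07
grip_force: 0.0
```

```bash
python3 - <<'E'
from m import *
t=optics.capture('top'); s=optics.capture('scene'); cv2.imwrite('pics/top5.png',t); cv2.imwrite('pics/scene5.png',s)
cv2.imwrite('pics/f.png',np.vstack([cv2.resize(s[60:360,130:470],(600,300)) if 0 else cv2.resize(t[140:260,130:530],(800,240),interpolation=cv2.INTER_CUBIC),cv2.resize(s[60:360,150:470],(800,350)[:2],interpolation=cv2.INTER_CUBIC)]))
w=lambda h,b:(h[...,1]<40)&(h[...,2]>150)
rect('top',cont(t,436,203,25,w),.078,'pot')
rect('top',cont(t,478,200,22,lambda h,b:(h[...,1]<40)&(h[...,2]>130)),.033,'tin')
brown=lambda h,b:(h[...,1]>120)&(h[...,0]<22)&(h[...,2]<130)
rect('top',cont(t,172,196,25,lambda h,b:h[...,2]<60),.176,'lift')
print('expect slim tip px',proj('top',[[.553,-.151,.098]]))
E
```

```text
pot top c [ 558.6 -231.9] size [44.8 45.9] ang -2.5
tin top c [ 561.9 -311.7] size [53.8 52.9] ang -22.7
lift top c [568.4 244.6] size [52.4 39.5] ang -13.1
expect slim tip px [[405.39117759 204.2099848 ]]
```

View pics/f.png

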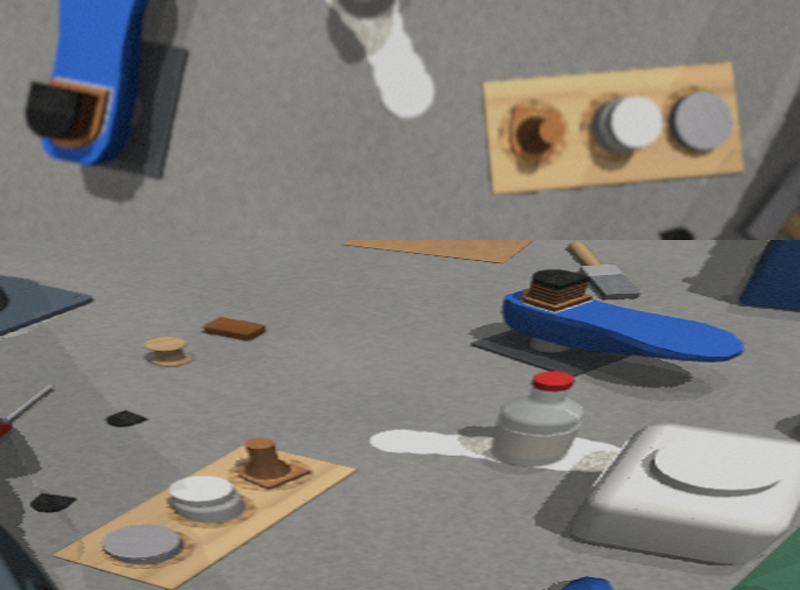

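Everything is in place. The pot and tin are within 1.3 mm of their spots, the slim heel tip is within 2 px, and the lift is flush on the heel. I'll let the arm settle, then hand in.

To row units: -2 cm / 80 = -0.025, -1 cm / 80 = -0.0125.

Request:
play_rows(
  rot=[
    [0, 0, 0],
    [0, 0, 0],
    [0, 0, 0],
    [0, 0, 0],
    [0, 0, 0],
  ],
  offset=[
    [0.0063, -0.0125, -0.0063],
    [0.0125, -0.025, -0.0125],
    [0.0125, -0.025, -0.0125],
    [0.0125, -0.025, -0.0125],
    [0.0125, -0.025, -0.0125],
  ],
  hand=[7, 7, 7, 7, 7],
)

```text
time: 40.05
eef_pos: [0.7598, -0.5214, 0.2233]
ee_rot: [-3.14, -0.003, 1.644]
force: [-0.2, -0.4, 0.3]
gripper_width: 0.0699
grip_force: 0.0
```

```bash
python3 - <<'E'
from h import *
s=status.get_state(); print(s['force'],np.abs(s['joint_velocities']).max())
if np.linalg.norm(s['force'])<4: print(order.finish_job())
E
```

```text
[-0.20869224 -0.37723322  0.27740056] 0.016006034216878285
the job is handed in; nothing more can be done
None
```

The job is handed in at 40 s: the block heel and top lift are on the last, the slim heel, glue pot and tack tin are on the left, centre and right spots, all about 1–3 mm from centre by camera, with everything released and the bottle still standing.

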